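# Gauge the tube board at the flip stop and fill its tube with rings

## Robot

A 6-joint arm with a two-finger parallel gripper is mounted at the origin on the work surface. World frame = base frame: x ahead of the robot, y to its left, z up, the work surface at z = 0. Lengths are in mm, angles in degrees, forces in N, time in s.
With the tool pointing down it reaches from about 350 to 850 mm from the base axis. Payload 8.1 kg.
Tool frame: the origin (TCP) lies between the finger pads; the fingertips stand 8 mm ahead of it and the grasp point (between the pads) lies 11 mm behind it (r.tip_extent is the distance from the TCP to the fingertips, in mm); z points along the fingers, y is the direction in which the jaws open and shut (so a half turn about z gives the same grasp; the last joint's range is limited). The gripper opens to 85 mm and grips with 20 to 120 N. Pads are 22 mm wide; open, the fingers measure 114 mm over their backs; the gripper's body (76 mm by 85 mm) begins 54 mm behind the grasp point. The pads swing forward as they close: fully open they stand 13 mm farther back than shut.
Start: joints at [-72.445, 7.471, 85.268, -0, 87.261, -4.893], TCP at [229.132, -554.531, 239.292] pointing down, gripper open.
Joint ranges: [-169.43, 169.43], [-51.17, 129.36], [1.28, 143.12], [-76.62, 256.62], [0, 156.53], [-152.29, 152.29]. Speed limits (degrees/s): [136.94, 136.94, 159.86, 180, 180, 180].

## Interface

Orientations are given as [roll, pitch, yaw] about the fixed x, y, z axes, in that order (R = Rz(yaw) Ry(pitch) Rx(roll)).
In Python, from bench import sensors, viewer, hand_in, r gives the robot as it stands. The module is installed in compiled form; this text tells all that it offers.
- The arm moves only by the tool move_arm, never from a script. Its argument "rows" is a list that holds one entry, the list of rows, each a list of 6 numbers: the shift along the tool's x, y, z in m, then the turn, a rotation vector about the tool's x, y, z in degrees. In form: [[[tx, ty, tz, rx, ry, rz], ...]]. A call has 1 to 20 rows; each row is the pose to reach, as a shift and turn from the pose commanded when the call began, along the tool's axes at that moment; what a row does not reach only later rows make up. A row lasts 1/10 s, in which the tool goes at most 50 mm and 8.59 degrees, less where a joint would pass 70% of its speed; a pose out of reach is approached as far as the arm can. A call with a gripper value outside its range is refused whole. "grip" is the opening, from 0 (shut) to 1 (fully open), set as the call begins (left out, the last holds). The fingers move at their own pace and stop on an object; "newtons" is the grip in N (left out, the last holds). Time passes only in rows, so rows that repeat a pose let the fingers close. It gives the time, the measured TCP pose, the force and the opening at its end, in the units of the state.
- sensors.sense(): the state, without advancing time (a new reading comes with each control period).
- viewer.snapshot(name): name is "side" or "top" or "wrist"; returns a dict with "color" (480x640x3 uint8, red, green, blue), "camera_matrix" (3x3 intrinsics, pixels), "R" (3x3) and "t" (3): a world point X has camera coordinates R X + t. Camera axes: x right, y down, z forward; pixel columns grow to the right and rows downward; lengths in mm; the calibration is good to about 2 mm. The wrist camera is an equidistant fisheye: a pixel r from the principal point sees the ray r / f radians off the axis. A picture is of the moment at which its call begins. There is no depth.
- hand_in(): hands the job in, once; it reports no verdict.
The state is a dict: "time": time; "joint_pos": joint angles; "qd": joint speeds; "joint_efforts": joint torques, N m; "tool_pos": TCP position; "tcp_rot": TCP orientation; "ft_force": force on the tool from outside, world axes, zero at the start; "wrist_torque": the same for the moment, N m; "finger_gap": finger opening in mm.
Only numpy, scipy, OpenCV 4.12 (cv2) and the standard library are available. Lean on these libraries where they do the work, as an engineer would, in place of code of your own. Each camera call takes 0.05 s, during which the arm holds its last target.

## Task

Set up the tube board for pinning: flip the red stop down onto the fence, slide the board flush against the fence with its tube end up against the stop, then flip the stop fully up again so that it stays up, leaving the board where it was gauged. Only then drop every wooden ring on the bench (there are three to five) into the blue tube, lying flat in one column, with the board still flush and in its gauged position at the end. Leave everything else on the bench where it is.

Things in the scene. Friction and masses are not known exactly. Their poses are not given: they have to be found in the camera images.
- fence: saw-type fence fixed to the bench: wood with an aluminium top, 30 mm thick, 370 mm long, 60 mm tall. Origin: on the bench at the foot of its front face (the face towards the robot), in the plane of the stop's gauging side, i.e. the corner in which the part's corner belongs. x points into the fence (away from the robot), y along the fence to the robot's left; the front face is x = 0, from y = -300 mm to +70 mm
- flip_stop (a joint): red flip stop on top of the fence, 30 mm wide along the fence (fence y = 0 to 30 mm). Angle in rad: 0 = down, its arm level and pointing out from the fence towards the robot over the bench; 2.1 = fully up, leaning back over the fence against its rest. It swings freely: past about 1.85 gravity keeps it up, below that it falls down to 0. Gauging side: its right-hand side (towards fence -y)
- stop_hinge (a point): hinge axis of the flip stop, 67 mm above the bench, 15 mm behind the fence face, at fence y = +15 mm; the axis runs along fence y
- stop_corner (a point): point on the red flip stop, on the centre of its width, 73 mm from the hinge axis along the arm, in the middle of the arm's 14 mm thickness; the arm ends 7 mm further out. Here the foot (14 mm thick, 30 mm wide) leaves the arm at a right angle and reaches 60 mm from this point; down, the foot stands 7 mm clear of the bench and its side meets the part. A good place to pinch the stop across its 30 mm width from above, in any position
- part_corner (a point): the corner of the part (plywood base board 80 x 240 x 20 mm carrying a blue tube and an upright wooden push block, 0.7 kg, loose) which belongs at the fence's origin: the bottom corner at its far left. Axes are the part's: y along the board's length towards the tube end (the end that goes against the stop), x across the board towards the fence, z up. The board spans x -80 to 0 mm, y -240 to 0 mm, z 0 to 20 mm from this corner; board slides on the bench
- tube_floor (a point): centre of the floor of the part's blue tube, on the board's top (20 mm over the bench), at -40 mm x, -90 mm y from part_corner; bore 62 mm, straight for 98 mm, then a flared mouth 10 mm high that widens to 74 mm; outside diameter 72 mm, 78 mm at the mouth
- tube_mouth (a point): centre of the tube's rim, 128 mm above the bench and 108 mm above the tube's floor
- block (a point): centre of the wooden push block by which the part is gripped and slid: 24 mm thick along the board (y), 50 mm wide across it (x), 55 mm tall (20 to 75 mm over the bench), at -40 mm x, -205 mm y from part_corner
- ring1_center (a point): flat wooden ring painted yellow, 60 mm outer diameter, 20 mm thick, with a 14 mm bore (too small for a finger), about 50 g; this point is its centre, half-way up, z along its bore (either face may be up). It may be absent from this run. It can be gripped across its rim from above.
- ring2_center (a point): flat wooden ring in bare light wood, 60 mm outer diameter, 20 mm thick, with a 14 mm bore (too small for a finger), about 50 g; this point is its centre, half-way up, z along its bore (either face may be up). It may be absent from this run. It can be gripped across its rim from above.
- ring3_center (a point): flat wooden ring painted green, 60 mm outer diameter, 20 mm thick, with a 14 mm bore (too small for a finger), about 50 g; this point is its centre, half-way up, z along its bore (either face may be up). It may be absent from this run. It can be gripped across its rim from above.
- ring4_center (a point): flat wooden ring in bare light wood, 60 mm outer diameter, 20 mm thick, with a 14 mm bore (too small for a finger), about 50 g; this point is its centre, half-way up, z along its bore (either face may be up). It may be absent from this run. It can be gripped across its rim from above.
- ring5_center (a point): flat wooden ring in orange, 60 mm outer diameter, 20 mm thick, with a 14 mm bore (too small for a finger), about 50 g; this point is its centre, half-way up, z along its bore (either face may be up). It may be absent from this run. It can be gripped across its rim from above.
- glue: white glue bottle, 60 mm diameter, 170 mm tall, a bystander; origin under its centre
- tape: red roll of tape lying flat, 100 mm diameter, 24 mm tall, a bystander; origin under its centre
- pencil_cup: blue ceramic cup, 76 mm diameter, 100 mm tall, a bystander; origin under its centre
- log_slice: dark wooden disc without a bore, 86 mm diameter, 28 mm tall, a bystander; origin under its centre
- offcut: light wooden offcut 90 x 40 x 35 mm (x, y, z), a bystander; origin under its centre
- brush: brush with wooden handle, 170 mm long along x, a bystander; origin about its middle
- part: the same loose board as part_corner: origin at the centre of its underside, axes parallel to those of part_corner
Mind the look-alikes: they are no part of the job. Several things look just like the part that bears ring5_center: the one meant starts farthest from the robot's base.

How it is judged (in metres and radians):
On the way, in this order (a step that is already met when the one before it is completed fails the run):
1. the flip stop is down on the fence while the board is still clear of its place and the tube is empty (value of joint flip_stop below 0.1 rad and (x of part_corner in the frame of fence below -0.015 m or y of part_corner in the frame of fence below -0.015 m) and horizontal distance between each of ring1_center, ring2_center, ring3_center, ring4_center, ring5_center and tube_floor above 0.03 m), for 0.2 s.
2. with the stop down and the tube empty, the board lies flat, flush with the fence and its tube end against the stop (4 mm) (value of joint flip_stop below 0.1 rad and x of part_corner in the frame of fence between -0.004 and 0.004 m and y of part_corner in the frame of fence between -0.004 and 0.004 m and height (world z) of part_corner below 0.006 m and angle between the y axis of part_corner and the y axis of fence, either way round below 0.04 rad and angle between part_corner's own z axis and vertical below 0.04 rad and horizontal distance between each of ring1_center, ring2_center, ring3_center, ring4_center, ring5_center and tube_floor above 0.03 m), for 0.3 s.
3. the stop is flipped up, the board still in its gauged place (6 mm), the tube still empty (value of joint flip_stop above 1.85 rad and x of part_corner in the frame of fence between -0.006 and 0.006 m and y of part_corner in the frame of fence between -0.006 and 0.006 m and height (world z) of part_corner below 0.006 m and angle between the y axis of part_corner and the y axis of fence, either way round below 0.04 rad and angle between part_corner's own z axis and vertical below 0.04 rad and horizontal distance between each of ring1_center, ring2_center, ring3_center, ring4_center, ring5_center and tube_floor above 0.03 m), for 0.3 s.
At the end, for the whole second after the job is handed in: Stop up (over 1.85); board corner within 6 mm of the fence origin along and across the fence, board flat and parallel within 0.04 rad; every ring present in the tube, within 6 mm of its axis, flat within 0.12 rad, centre under 96 mm above the tube floor; all at rest (value of joint flip_stop above 1.85 rad and x of part_corner in the frame of fence between -0.006 and 0.006 m and y of part_corner in the frame of fence between -0.006 and 0.006 m and height (world z) of part_corner below 0.006 m and angle between the y axis of part_corner and the y axis of fence, either way round below 0.04 rad and angle between part_corner's own z axis and vertical below 0.04 rad and horizontal distance between each of ring1_center, ring2_center, ring3_center, ring4_center, ring5_center and tube_floor below 0.006 m and z of ring1_center in the frame of tube_floor between 0.005 and 0.096 m and angle between the z axis of each of ring1_center, ring2_center, ring3_center, ring4_center, ring5_center and the z axis of tube_floor, either way round below 0.12 rad and linear speed of each of ring1, ring2, ring3, ring4, ring5, part below 0.02 m/s and z of ring2_center in the frame of tube_floor between 0.005 and 0.096 m and z of ring3_center in the frame of tube_floor between 0.005 and 0.096 m and z of ring4_center in the frame of tube_floor between 0.005 and 0.096 m and z of ring5_center in the frame of tube_floor between 0.005 and 0.096 m); the robot touches nothing.
It fails at once if a bystander is shoved more than 80 mm, or the glue bottle or the cup is knocked over (distance of any of glue, tape, pencil_cup, log_slice, offcut, brush from where it was at the start of the episode above 0.08 m or angle between any of glue, pencil_cup's own z axis and vertical above 0.7 rad).
Of ring1, ring2, ring3, ring4, ring5 only 3 to 5 are there at a start; the rules pass over those that are not, and their reading is None.
At some moment in a run one of ring1, ring2, ring3, ring4, ring5 may be knocked a few centimetres aside while the robot is not near it.
Once in a run the grip may slacken for a moment while it holds something.
It also fails if it takes over 210 s, if anything falls off the work surface, if the arm or the gripper's body presses on something with over 40 N, if the wrist force passes 120 N, or if a joint passes its speed limit or range.

## Working session

There is one attempt and no reset: what is moved stays moved. The work goes in short steps, Python scripts to look and compute and a tool call to move; the robot and the scene stay as the last step left them, time stands still between calls to the robot, and variables do not carry over. Pictures are saved under pics/ and viewed, and the job is handed in when it is done.

Besides the shell and the picture viewer there is one more tool, called after ">>>" as a command line: name --argument value ..., lists and objects as JSON in quotes. move_arm: Moves the arm, as the interface text tells. Its arguments: {"type":"object","properties":{"rows":{"type":"array","items":{"type":"array","items":{"type":"array","items":{"type":"number"}}}},"grip":{"type":"number"},"newtons":{"type":"number"}},"required":["rows"]}

```bash
mkdir -p pics; python3 - <<'E'
from bench import sensors, viewer, r
import cv2
print(sensors.sense())
for n in ["side","top","wrist"]:
    s=viewer.snapshot(n); cv2.imwrite(f"pics/{n}0.png",s["color"][:,:,::-1]); print(n,s["camera_matrix"],s["R"],s["t"])
E
```

```text
{'time': 0.0, 'joint_pos': array([-7.24442226e+01,  7.51656685e+00,  8.53298894e+01,  1.22181673e-03,
        8.72602860e+01, -4.89343402e+00]), 'qd': array([ 0.0510534 , -0.00382305, -0.01039512,  0.00886768,  0.14129688,
        0.03868522]), 'joint_efforts': array([-1.24572118e-03, -5.69407225e+01, -5.00555062e+01, -4.31712078e-04,
        1.48667931e-02, -2.90617015e-05]), 'tool_pos': array([ 228.98149939, -554.01164127,  238.22335157]), 'tcp_rot': array([-1.79893751e+02, -1.03212579e-02,  2.24491423e+01]), 'ft_force': array([-0.1904843 ,  0.49509001,  0.21380527]), 'wrist_torque': array([-0.04680952,  0.02155412, -0.01595275]), 'finger_gap': 85.36885029952074}
side [[601.51168302   0.         315.92738472]
 [  0.         601.51168302 233.04428352]
 [  0.           0.           1.        ]] [[-0.99374894 -0.11048583  0.01599769]
 [-0.09650685  0.77815598 -0.62061236]
 [ 0.05612017 -0.61827676 -0.78395432]] [ 479.26411722  132.86589128 1646.32846755]
top [[549.4946745    0.         323.17794937]
 [  0.         549.4946745  236.65543757]
 [  0.           0.           1.        ]] [[-0.02612318 -0.99945834 -0.02001513]
 [-0.99885007  0.02690199 -0.0396839 ]
 [ 0.04020085  0.01895544 -0.9990118 ]] [ -21.88449538  456.11008    1438.66806788]
wrist [[371.64829954   0.         319.491377  ]
 [  0.         371.64829954 239.82417402]
 [  0.           0.           1.        ]] [[ 0.38275129 -0.92384775 -0.00260251]
 [-0.88191705 -0.36621553  0.29683075]
 [-0.2751795  -0.11131716 -0.95492656]] [-597.52901222  -39.01347082  380.88105164]
```

View pics/side0.png

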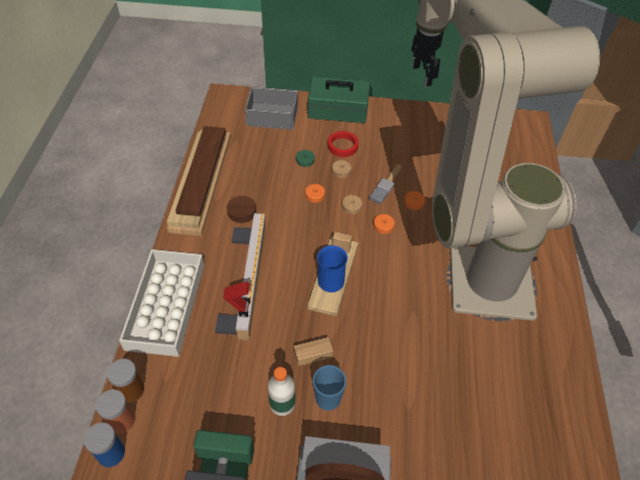

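View pics/top0.png

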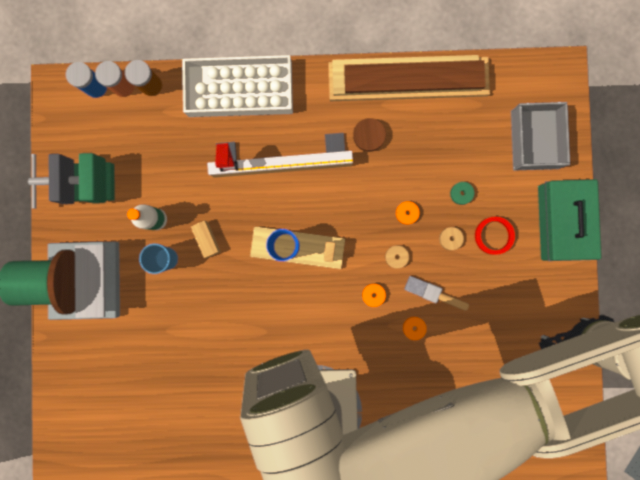

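View pics/wrist0.png

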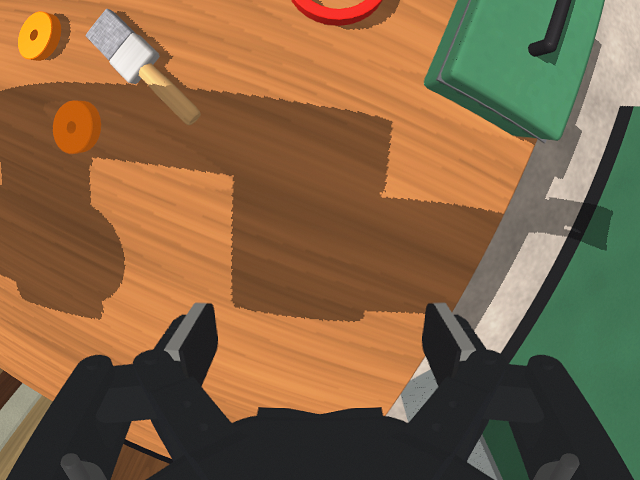

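The top view shows the fence at (280,163), the red stop at (226,153), the board at (297,248) with the tube at (283,245), and the block at (331,250). The ring-like discs are orange at (408,212), (374,295) and (415,328), wood at (452,238) and (397,257), and green at (462,193). Next I'll measure colours and positions.

```bash
cat > h.py <<'E'
import numpy as np, cv2
from scipy.spatial.transform import Rotation as Ro
from bench import sensors, viewer
def ray(s,u,v,fish=False):
    K=s["camera_matrix"];R=np.array(s["R"]);t=np.array(s["t"])
    x=(u-K[0,2])/K[0,0];y=(v-K[1,2])/K[1,1]
    if fish:
        a=np.hypot(x,y); d=np.array([x/a*np.sin(a),y/a*np.sin(a),np.cos(a)]) if a>0 else np.array([0,0,1.])
    else: d=np.array([x,y,1.])
    return -R.T@t, R.T@d
def onz(s,u,v,z,fish=False):
    c,d=ray(s,u,v,fish); return c+d*(z-c[2])/d[2]
def proj(s,X,fish=False):
    K=s["camera_matrix"];p=np.array(s["R"])@np.array(X,float)+np.array(s["t"])
    if fish:
        h=np.hypot(p[0],p[1]);a=np.arctan2(h,p[2]);return K[0,2]+K[0,0]*a*p[0]/h,K[1,2]+K[0,0]*a*p[1]/h
    return K[0,2]+K[0,0]*p[0]/p[2],K[1,2]+K[1,1]*p[1]/p[2]
def blobs(s,lo,hi,amin=60,box=None):
    hsv=cv2.cvtColor(s["color"],cv2.COLOR_RGB2HSV)
    m=cv2.inRange(hsv,np.array(lo),np.array(hi))
    if box: 
        q=np.zeros_like(m);q[box[1]:box[3],box[0]:box[2]]=1;m=m*q
    n,l,st,c=cv2.connectedComponentsWithStats(m)
    return [(int(st[i,4]),c[i].round(1),st[i,:4]) for i in range(1,n) if st[i,4]>=amin],m
def tri(s1,p1,s2,p2):
    c1,d1=ray(s1,*p1);c2,d2=ray(s2,*p2)
    a=np.linalg.lstsq(np.c_[d1,-d2],c2-c1,rcond=None)[0]
    return (c1+d1*a[0]+c2+d2*a[1])/2, np.linalg.norm(c1+d1*a[0]-c2-d2*a[1])
def save(n,img): cv2.imwrite("pics/"+n,np.ascontiguousarray(img[:,:,::-1]))
E
python3 - <<'E'
from h import *
s=viewer.snapshot("top");hsv=cv2.cvtColor(s["color"],cv2.COLOR_RGB2HSV)
for n,(u,v) in dict(o1=(408,212),o2=(374,295),o3=(415,328),w1=(452,238),w2=(397,257),g=(462,193)).items():
    p=hsv[v-8:v+9,u-8:u+9].reshape(-1,3)
    print(n,np.median(p,0),onz(s,u,v,20).round(),onz(s,u,v,20)[:2]@onz(s,u,v,20)[:2])
sd=viewer.snapshot("side");hs=cv2.cvtColor(sd["color"],cv2.COLOR_RGB2HSV)
for u,v in [(315,193),(384,223),(414,200)]: print(np.median(hs[v-5:v+6,u-6:u+7].reshape(-1,3),0))
img=s["color"][110:290,190:370]; save("topcrop.png",cv2.resize(img,None,fx=3.3,fy=3.3,interpolation=cv2.INTER_CUBIC))
img=sd["color"][190:350,200:380]; save("sidecrop.png",cv2.resize(img,None,fx=3.6,fy=3.6,interpolation=cv2.INTER_CUBIC))
E
```

```text
o1 [ 17. 255. 254.] [ 513. -257.   20.] 329710.0959155247
o2 [ 17. 255. 254.] [ 300. -162.   20.] 116148.97982259761
o3 [ 14. 255. 181.] [ 212. -266.   20.] 115496.3933533472
w1 [ 17. 144. 226.] [ 442. -369.   20.] 331996.2038196924
w2 [ 17. 144. 227.] [ 397. -225.   20.] 208016.9046475795
g [ 70. 124. 128.] [ 559. -399.   20.] 472034.4085333543
[ 10. 191. 222.]
[ 10. 191. 222.]
[ 11. 195. 122.]
```

View pics/topcrop.png

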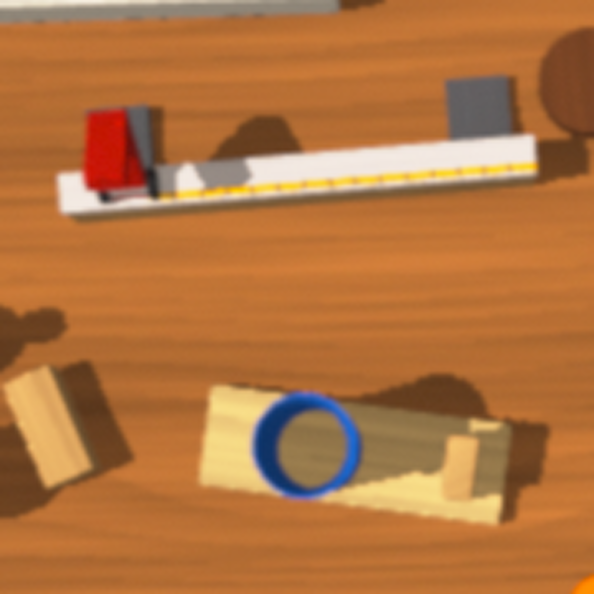

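View pics/sidecrop.png

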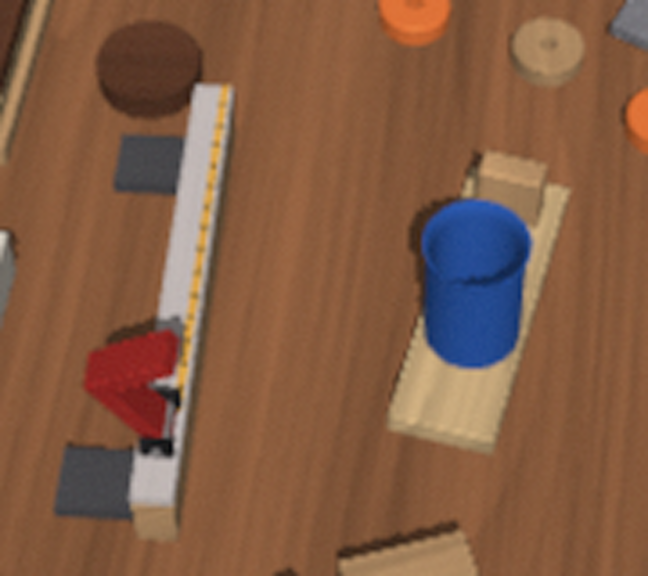

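```bash
python3 - <<'E'
from h import *
s=viewer.snapshot("top");hsv=cv2.cvtColor(s["color"],cv2.COLOR_RGB2HSV)
# fence: bright low-sat top
m=cv2.inRange(hsv,np.array([0,0,200]),np.array([180,40,255]));q=np.zeros_like(m);q[140:182,200:360]=1;m*=q
ys,xs=np.nonzero(m);print(xs.min(),xs.max(),ys.min(),ys.max())
save("fmask.png",cv2.cvtColor(cv2.resize(m[110:290,190:370],None,fx=3.3,fy=3.3),cv2.COLOR_GRAY2RGB))
# row profiles at columns
g=s["color"].astype(int)
for u in [212,240,270,300,330,345]:
    print(u,[tuple(g[v,u]) for v in range(158,180) ][::1] if u in(270,) else [int(g[v,u,2]) for v in range(150,182)])
for v in (155,160,170): print(v,[int(g[v,u,2]) for u in range(203,216)],[int(g[v,u,2]) for u in range(345,360)])
E
```

```text
208 351 151 173
212 [51, 51, 51, 51, 49, 46, 46, 49, 47, 47, 49, 87, 157, 210, 223, 226, 225, 224, 225, 226, 226, 226, 225, 213, 148, 82, 57, 54, 54, 53, 53, 54]
240 [49, 49, 49, 49, 45, 47, 44, 45, 44, 68, 112, 128, 131, 133, 132, 131, 130, 120, 75, 55, 121, 160, 121, 72, 56, 54, 56, 54, 55, 53, 54, 54]
270 [(np.int64(229), np.int64(215), np.int64(201)), (np.int64(239), np.int64(229), np.int64(221)), (np.int64(241), np.int64(231), np.int64(224)), (np.int64(241), np.int64(231), np.int64(224)), (np.int64(241), np.int64(232), np.int64(224)), (np.int64(241), np.int64(231), np.int64(224)), (np.int64(243), np.int64(231), np.int64(217)), (np.int64(248), np.int64(226), np.int64(168)), (np.int64(252), np.int64(218), np.int64(77)), (np.int64(252), np.int64(217), np.int64(86)), (np.int64(243), np.int64(217), np.int64(170)), (np.int64(203), np.int64(178), np.int64(156)), (np.int64(146), np.int64(121), np.int64(97)), (np.int64(124), np.int64(94), np.int64(60)), (np.int64(137), np.int64(94), np.int64(53)), (np.int64(174), np.int64(108), np.int64(53)), (np.int64(190), np.int64(115), np.int64(54)),
[... 337 characters left out ...]
51, 51, 50, 52, 54, 53, 54, 54, 55, 54]
330 [97, 113, 162, 211, 223, 225, 225, 224, 224, 219, 176, 90, 78, 156, 148, 95, 58, 49, 50, 50, 49, 50, 51, 50, 50, 52, 54, 53, 54, 55, 54, 53]
345 [89, 159, 210, 223, 226, 226, 226, 225, 216, 156, 67, 103, 176, 140, 79, 54, 50, 52, 50, 50, 50, 51, 52, 51, 52, 54, 53, 52, 53, 53, 52, 55]
155 [47, 46, 44, 46, 45, 44, 45, 46, 47, 46, 48, 43, 32] [226, 226, 226, 226, 225, 221, 187, 111, 48, 31, 30, 31, 30, 30, 32]
160 [48, 48, 47, 47, 48, 46, 47, 50, 47, 49, 50, 41, 30] [67, 63, 53, 47, 45, 36, 27, 22, 28, 31, 33, 34, 32, 32, 32]
170 [50, 49, 50, 64, 113, 176, 218, 224, 225, 226, 226, 226, 226] [50, 51, 51, 50, 50, 51, 52, 51, 51, 51, 51, 51, 50, 49, 51]
```

View pics/fmask.png

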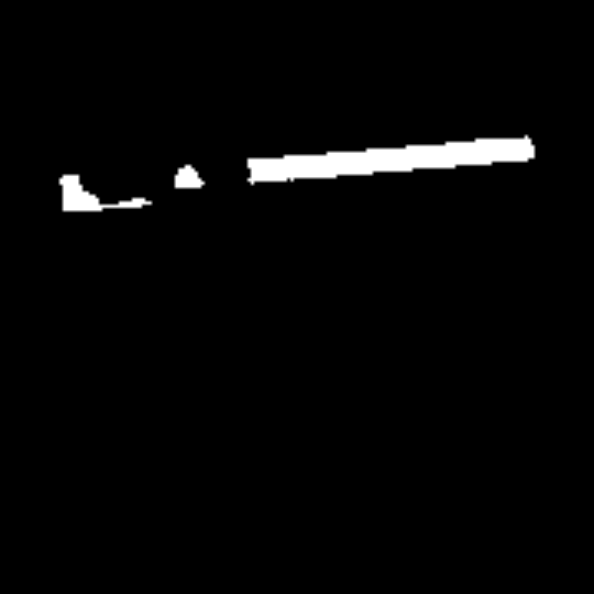

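```bash
python3 - <<'E'
from h import *
s=viewer.snapshot("top");sd=viewer.snapshot("side")
fr=[onz(s,u,v,60) for u,v in [(212,174.1),(270,169.8),(300,167.5),(345,163.4)]]
bk=[onz(s,u,v,60) for u,v in [(212,161.8),(300,154.5),(345,150.9)]]
L=onz(s,207.4,168,60);Rr=onz(s,351.5,157,60)
print(np.round(fr,1));print(np.round(bk,1));print(L.round(1),Rr.round(1),np.linalg.norm(L-Rr))
f=np.array(fr);print("yaw of fence y dir",[np.degrees(np.arctan2(*(a[0]-a[-1])[1::-1])) for a in (fr,bk)])
C=[onz(s,190+x/3.3-.5,110+y/3.3-.5,20) for x,y in [(212,386),(511,424),(499,524),(199,486)]]
print(np.round(C,1));print([np.linalg.norm(C[i]-C[(i+1)%4]).round(1) for i in range(4)])
print("blk top",onz(s,190+461/3.3,110+467/3.3,75).round(1),"mouth",onz(s,190+307/3.3-.5,110+446/3.3-.5,128).round(1))
# side view check of rim
print("side mouth",onz(sd,200+476/3.6-.5,190+243/3.6-.5,128).round(1))
print("mouth blue blob", )
for u,v in [(408,212),(374,295),(452,238),(397,257),(462,193)]: print(onz(s,u,v,20).round(1))
E
```

```text
[[621.4 245.8  60. ]
 [628.1  96.6  60. ]
 [631.7  19.7  60. ]
 [638.9 -95.5  60. ]]
[[653.1 245.2  60. ]
 [665.2  18.8  60. ]
 [671.  -96.4  60. ]]
[637.5 257.3  60. ] [ 654.8 -112.6   60. ] 370.29412120346865
yaw of fence y dir [np.float64(92.93432399437526), np.float64(92.99851779374265)]
[[486.5 147.2  20. ]
 [450.  -89.4  20. ]
 [371.2 -77.7  20. ]
 [407.4 159.2  20. ]]
[np.float64(239.4), np.float64(79.6), np.float64(239.7), np.float64(80.0)]
blk top [414.9 -50.6  75. ] mouth [433.9  62.6 128. ]
side mouth [436.8  63.9 128. ]
mouth blue blob
[ 513.3 -257.3   20. ]
[ 299.7 -162.2   20. ]
[ 442.4 -369.2   20. ]
[ 396.8 -224.9   20. ]
[ 559.1 -399.3   20. ]
```

```bash
cat >> h.py <<'E'
O=np.array([625.,186.5]);FY=2.95
def F(x,y,z=0):
    a=np.radians(FY);return np.array([O[0]+x*np.cos(a)-y*np.sin(a),O[1]+x*np.sin(a)+y*np.cos(a),z])
def go(x,y,z,yaw,base=None):
    st=sensors.sense();p=np.array(st["tool_pos"]) if base is None else np.array(base[:3])
    R=Ro.from_euler("xyz",st["tcp_rot"],degrees=True)
    Rn=Ro.from_euler("xyz",[180,0,R.as_euler("xyz",degrees=True)[2]],degrees=True)
    d=R.inv().apply(np.array([x,y,z])-p)
    T=Ro.from_euler("xyz",[180,0,yaw],degrees=True)
    print("move m",(d/1000).round(4),"rot",np.degrees((R.inv()*T).as_rotvec()).round(2),"t",st["time"])
E
python3 - <<'E'
from h import *
import cv2
s=viewer.snapshot("top");sd=viewer.snapshot("side")
th=2.1
for nm,im in (("a",s),("b",sd)):
    c=im["color"].copy()
    for y in (0,30):
        k=np.array([15+73*-np.cos(th),67+73*np.sin(th)]);e=k+60*np.array([-np.sin(th),-np.cos(th)])
        for a,b in ((np.array([15,67]),k),(k,e)):
            pa=proj(im,F(a[0],y,a[1]));pb=proj(im,F(b[0],y,b[1]))
            cv2.line(c,tuple(int(round(q)) for q in pa),tuple(int(round(q)) for q in pb),(0,255,0),1)
    x0,y0=(190,110) if nm=="a" else (200,230)
    save(f"chk{nm}.png",cv2.resize(c[y0:y0+120,x0:x0+120],None,fx=4,fy=4,interpolation=cv2.INTER_CUBIC))
p=F(52,15);print(p)
go(p[0],p[1],250,FY)
E
python3 -c "
import cv2,numpy as np
cv2.imwrite('pics/chk.png',np.hstack([cv2.imread('pics/chka.png'),cv2.imread('pics/chkb.png')])[:, :])
import cv2;i=cv2.imread('pics/chk.png');cv2.imwrite('pics/chk.png',cv2.resize(i,(800,400)))"
```

```text
[676.15912395 204.15627472   0.        ]
move m [ 0.7029 -0.5305 -0.0107] rot [-1.00e-02  0.00e+00  1.95e+01] t 0.5
```

View pics/chk.png

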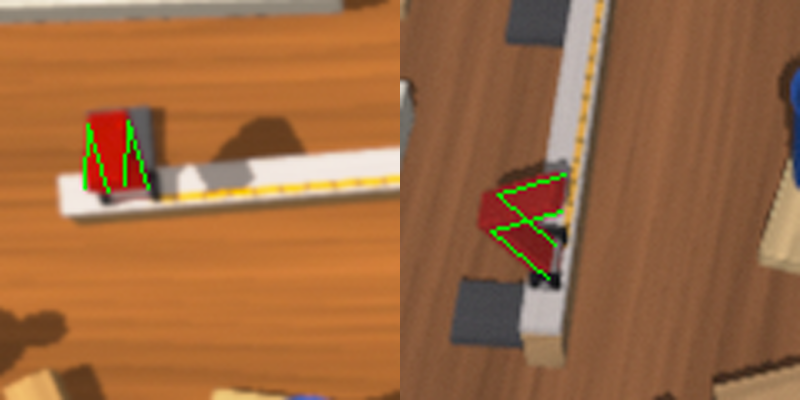

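The overlay shows the stop up at about 2.1 rad, at the predicted place: red at top (226,153). Moving over it.

>>> move_arm --rows '[[[0.25,-0.19,-0.01,0,0,7],[0.703,-0.5305,-0.0107,0,0,19.5],[0.703,-0.5305,-0.0107,0,0,19.5],[0.703,-0.5305,-0.0107,0,0,19.5],[0.703,-0.5305,-0.0107,0,0,19.5],[0.703,-0.5305,-0.0107,0,0,19.5],[0.703,-0.5305,-0.0107,0,0,19.5],[0.703,-0.5305,-0.0107,0,0,19.5],[0.703,-0.5305,-0.0107,0,0,19.5],[0.703,-0.5305,-0.0107,0,0,19.5],[0.703,-0.5305,-0.0107,0,0,19.5],[0.703,-0.5305,-0.0107,0,0,19.5],[0.703,-0.5305,-0.0107,0,0,19.5],[0.703,-0.5305,-0.0107,0,0,19.5],[0.703,-0.5305,-0.0107,0,0,19.5],[0.703,-0.5305,-0.0107,0,0,19.5],[0.703,-0.5305,-0.0107,0,0,19.5],[0.703,-0.5305,-0.0107,0,0,19.5],[0.703,-0.5305,-0.0107,0,0,19.5],[0.703,-0.5305,-0.0107,0,0,19.5]]]' --grip 0.65 --newtons 30

```text
time: 2.5
tool_pos: [676.2, 204.8, 249.1]
tcp_rot: [180.0, 0.1, 3.0]
ft_force: [0.0, 0.2, -0.5]
finger_gap: 55.4
```

```bash
python3 - <<'E'
from h import *
w=viewer.snapshot("wrist");save("w1.png",w["color"])
st=sensors.sense();print(st["tool_pos"],st["tcp_rot"],st["finger_gap"],st["joint_pos"])
p=F(52,15);go(p[0],p[1],119,FY)
E
```

```text
[676.10228754 203.87930291 249.57839473] [1.79968972e+02 4.03392033e-02 2.96016783e+00] 55.637436391269695 [ 1.26350086e+01  2.39695760e+01  6.47265058e+01 -2.38145052e-02
  9.13488981e+01  9.96742786e+01]
move m [ 0.0002 -0.0003  0.1306] rot [0.03 0.04 0.01] t 2.55
```

View pics/w1.png

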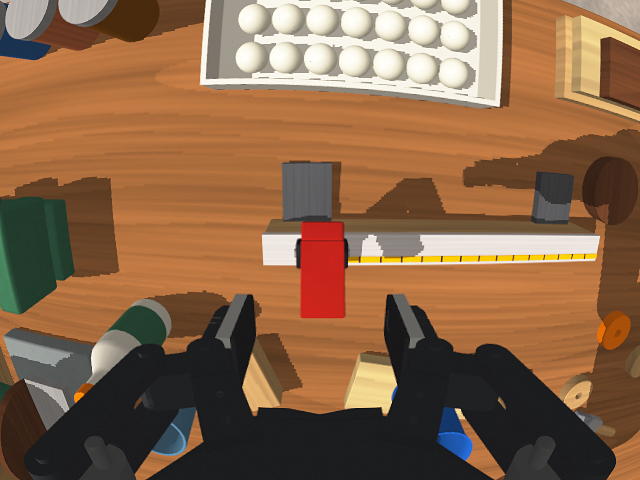

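Wrist view: the red stop spans columns 301–345, between the open fingers at about 252–387. Now descend and grip.

>>> move_arm --rows '[[[0,0,0.03,0,0,0],[0,0,0.06,0,0,0],[0,0,0.09,0,0,0],[0,0,0.12,0,0,0],[0,0,0.131,0,0,0],[0,0,0.131,0,0,0],[0,0,0.131,0,0,0]]]'

```text
time: 3.25
tool_pos: [677.1, 203.7, 120.9]
tcp_rot: [-180.0, -0.1, 2.9]
ft_force: [1.7, -0.2, 0.7]
finger_gap: 55.7
```

>>> move_arm --rows '[[[0,0,0,0,0,0],[0,0,0,0,0,0],[0,0,0,0,0,0],[0,0,0,0,0,0],[0,0,0,0,0,0],[0,0,0,0,0,0]]]' --grip 0.2 --newtons 25

```text
time: 3.85
tool_pos: [677.8, 203.4, 121.9]
tcp_rot: [179.9, -0.2, 2.9]
ft_force: [-1.5, -4.2, 6.7]
finger_gap: 29.6
```

```bash
python3 - <<'E'
from h import *
st=sensors.sense();print(st["tool_pos"],st["finger_gap"],st["ft_force"])
k0=np.array([-np.cos(2.1),np.sin(2.1)])*73
for th in np.arange(2.0,-0.06,-0.1): 
    k=np.array([-np.cos(th),np.sin(th)])*73-k0
    print(round(th,2),(k*[1,-1]/1000).round(4))
E
```

```text
[677.79870825 203.35250525 121.93165091] 29.584482523131403 [-1.51321173 -4.19887417  6.68866302]
2.0 [-0.0065 -0.0034]
1.9 [-0.0133 -0.0061]
1.8 [-0.0203 -0.0081]
1.7 [-0.0274 -0.0094]
1.6 [-0.0347 -0.01  ]
1.5 [-0.042  -0.0098]
1.4 [-0.0493 -0.0089]
1.3 [-0.0564 -0.0073]
1.2 [-0.0633 -0.005 ]
1.1 [-0.07  -0.002]
1.0 [-0.0763  0.0016]
0.9 [-0.0822  0.0058]
0.8 [-0.0877  0.0106]
0.7 [-0.0927  0.016 ]
0.6 [-0.0971  0.0218]
0.5 [-0.1009  0.028 ]
0.4 [-0.1041  0.0346]
0.3 [-0.1066  0.0414]
0.2 [-0.1084  0.0485]
0.1 [-0.1095  0.0557]
-0.0 [-0.1099  0.063 ]
```

>>> move_arm --rows '[[[-0.0065,0,-0.0034,0,0,0],[-0.0133,0,-0.0061,0,0,0],[-0.0203,0,-0.0081,0,0,0],[-0.0274,0,-0.0094,0,0,0],[-0.0347,0,-0.01,0,0,0],[-0.042,0,-0.0098,0,0,0],[-0.0493,0,-0.0089,0,0,0],[-0.0564,0,-0.0073,0,0,0],[-0.0633,0,-0.005,0,0,0],[-0.07,0,-0.002,0,0,0],[-0.0763,0,0.0016,0,0,0],[-0.0822,0,0.0058,0,0,0],[-0.0877,0,0.0106,0,0,0],[-0.0927,0,0.016,0,0,0],[-0.0971,0,0.0218,0,0,0],[-0.1009,0,0.028,0,0,0],[-0.1041,0,0.0346,0,0,0],[-0.1066,0,0.0414,0,0,0],[-0.1084,0,0.0485,0,0,0],[-0.1095,0,0.0557,0,0,0]]]'

```text
time: 5.85
tool_pos: [568.1, 197.6, 65.2]
tcp_rot: [179.9, -0.1, 2.9]
ft_force: [-2.2, -7.7, 5.3]
finger_gap: 29.6
```

```bash
python3 - <<'E'
from h import *
s=viewer.snapshot("side");save("s2.png",cv2.resize(s["color"][180:380,180:400],None,fx=3,fy=3))
E
```

```text
(no output)
```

View pics/s2.png

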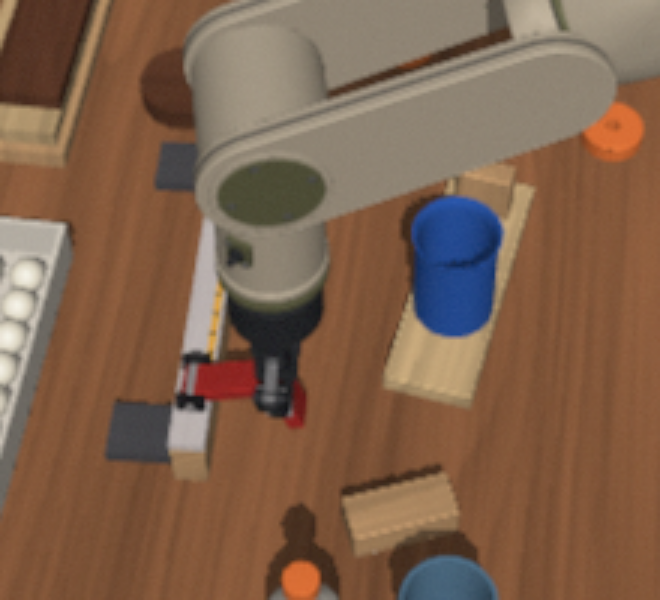

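The stop is nearly down, gripped at crop (275,385). Finish the arc, open and rise.

>>> move_arm --rows '[[[0,0,0.004,0,0,0],[0,0,0.0075,0,0,0],[0,0,0.0085,0,0,0],[0,0,0.0085,0,0,0]]]'

```text
time: 6.3
tool_pos: [567.6, 197.5, 56.1]
tcp_rot: [179.9, -0.1, 2.9]
ft_force: [-3.4, -6.8, 3.4]
finger_gap: 29.7
```

>>> move_arm --rows '[[[0,0,0,0,0,0],[0,0,0,0,0,0],[0,0,0,0,0,0],[0,0,-0.03,0,0,0],[0,0,-0.08,0,0,0],[0,0,-0.13,0,0,0],[0,0,-0.18,0,0,0],[0,0,-0.18,0,0,0]]]' --grip 0.65

```text
time: 7.1
tool_pos: [571.1, 199.9, 245.2]
tcp_rot: [-179.8, -0.9, 3.0]
ft_force: [0.2, -0.1, 0.9]
finger_gap: 55.6
```

```bash
python3 - <<'E'
from h import *
w=viewer.snapshot("wrist");save("w3.png",w["color"])
s=viewer.snapshot("top");
b,m=blobs(s,(100,150,80),(125,255,255),50);print(b)
b,m=blobs(s,(0,180,90),(6,255,255),30,(190,110,300,210));print(b)
save("t3.png",cv2.resize(s["color"][120:290,190:370],None,fx=3.3,fy=3.3,interpolation=cv2.INTER_CUBIC))
# block grasp: board corner C0, ydir
st=sensors.sense();print(st["tool_pos"])
E
```

```text
[(107, array([96.7, 87.2]), array([90, 78, 14, 16], dtype=int32)), (289, array([280.6, 243.4]), array([268, 230,  31,  30], dtype=int32))]
[(62, array([227.7, 170.5]), array([222, 168,  13,   7], dtype=int32)), (150, array([231.2, 193. ]), array([224, 186,  16,  14], dtype=int32))]
[568.16795951 199.10059825 237.35559266]
```

View pics/w3.png

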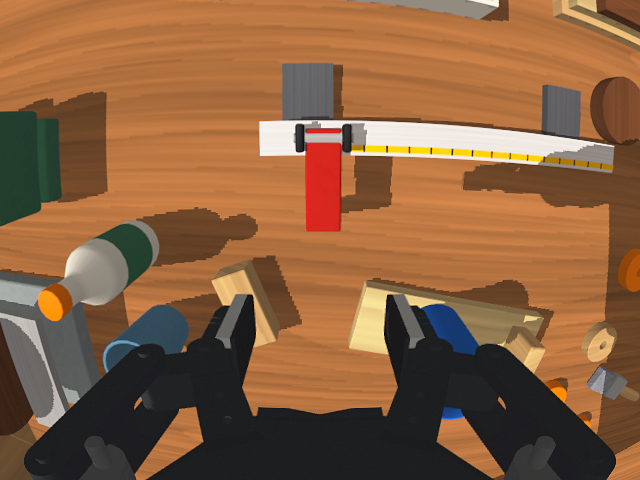

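View pics/t3.png

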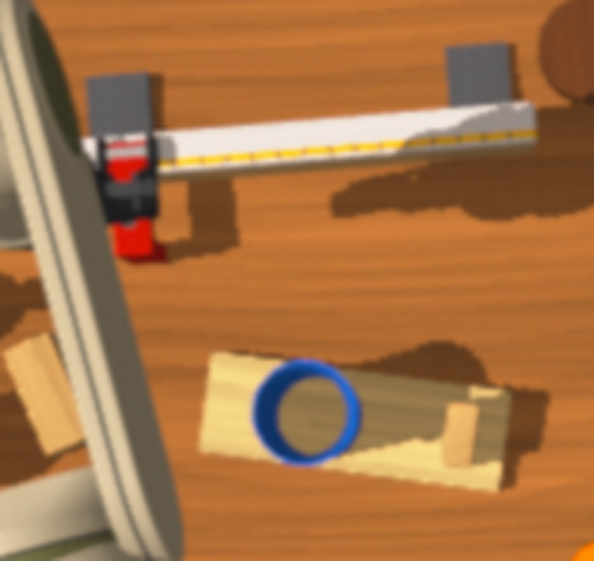

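Both views show the stop down (wrist: red arm columns 306–341, rows 128–232) and the board unmoved. Next, the block.

```bash
python3 - <<'E'
from h import *
w=viewer.snapshot("wrist")
for v in (170,200,225):
    for u in (306,341):
        p=onz(w,u,v,74,True)[:2]-O;a=np.radians(FY);print(u,v,(p@[np.cos(a),np.sin(a)]).round(1),(p@[-np.sin(a),np.cos(a)]).round(1))
for u,v in [(270,155),(350,154.5),(450,158)]:
    p=onz(w,u,v,60,True)[:2]-O;print("front",(p@[np.cos(a),np.sin(a)]).round(1),(p@[-np.sin(a),np.cos(a)]).round(1))
go(415.5,-50,200,-8.8); 
E
```

```text
306 170 -13.7 28.2
341 170 -13.6 0.0
306 200 -38.4 28.3
341 200 -38.3 -0.3
306 225 -59.6 28.5
341 225 -59.5 -0.6
front -2.1 59.0
front -1.8 -8.2
front -1.9 -96.5
move m [-0.1642  0.2406  0.0347] rot [-0.02 -0.03 11.76] t 7.25
```

>>> move_arm --rows '[[[-0.05,0.07,0,0,0,4],[-0.1642,0.2406,0.0347,0,0,11.8],[-0.1642,0.2406,0.0347,0,0,11.8],[-0.1642,0.2406,0.0347,0,0,11.8],[-0.1642,0.2406,0.0347,0,0,11.8],[-0.1642,0.2406,0.0347,0,0,11.8],[-0.1642,0.2406,0.0347,0,0,11.8],[-0.1642,0.2406,0.0347,0,0,11.8],[-0.1642,0.2406,0.0347,0,0,11.8]]]' --grip 0.58

```text
time: 8.15
tool_pos: [415.2, -49.5, 199.2]
tcp_rot: [-180.0, 0.1, -8.8]
ft_force: [-0.1, 0.8, 0.2]
finger_gap: 49.5
```

```bash
python3 - <<'E'
from h import *
w=viewer.snapshot("wrist");save("w4.png",w["color"])
st=sensors.sense();print(st["tool_pos"],st["tcp_rot"],st["finger_gap"])
go(415.5,-50,42,-8.8); 
E
```

```text
[415.4599606  -49.23220497 199.51243924] [-1.79971458e+02  6.51919107e-02 -8.78265206e+00] 49.49610989354576
move m [0.0003 0.0008 0.1575] rot [-0.03  0.07  0.02] t 8.2
```

View pics/w4.png

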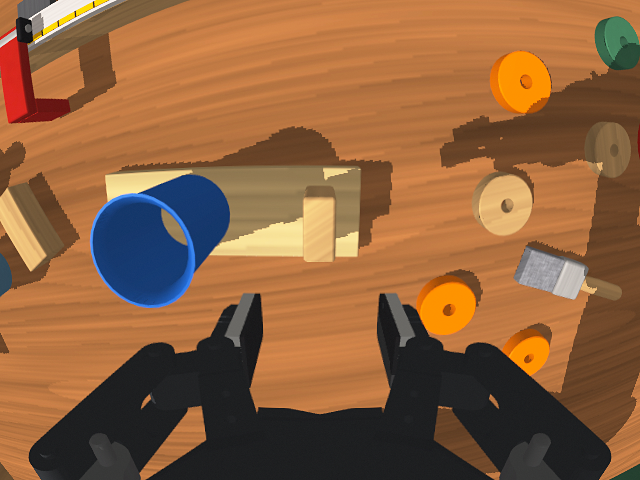

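Block top at (319,230) is centred between the fingers. Descend and grip firmly.

>>> move_arm --rows '[[[0,0,0.04,0,0,0],[0,0,0.08,0,0,0],[0,0,0.12,0,0,0],[0,0,0.15,0,0,0],[0,0,0.1575,0,0,0],[0,0,0.1575,0,0,0],[0,0,0.1575,0,0,0]]]'

```text
time: 8.9
tool_pos: [416.7, -50.0, 44.1]
tcp_rot: [180.0, -0.1, -8.8]
ft_force: [1.2, -0.4, -0.1]
finger_gap: 49.5
```

>>> move_arm --rows '[[[0,0,0,0,0,0],[0,0,0,0,0,0],[0,0,0,0,0,0],[0,0,0,0,0,0],[0,0,0,0,0,0],[0,0,0,0,0,0]]]' --grip 0.1 --newtons 60

```text
time: 9.5
tool_pos: [417.2, -50.3, 44.6]
tcp_rot: [-180.0, -0.2, -8.9]
ft_force: [-0.6, 2.7, 8.5]
finger_gap: 23.6
```

```bash
python3 - <<'E'
from h import *
st=sensors.sense();print(st["tool_pos"],st["tcp_rot"],st["finger_gap"],st["ft_force"])
z=st["tool_pos"][2]
for x,y in ((-12,-20),(-40-0,-225)): pass
p=F(-40-12,-205-15);print(p);go(p[0],p[1],z,FY)
E
```

```text
[417.15564247 -50.3113698   44.60468978] [-179.98247008   -0.22074738   -8.86448705] 23.57470618633924 [-0.611938    2.65233221  8.46624294]
[584.39109194 -35.8846141    0.        ]
move m [ 0.163  -0.04    0.0006] rot [ 1.000e-02 -2.200e-01 -1.181e+01] t 9.5
```

>>> move_arm --rows '[[[0.01,-0.0025,0,0,0,-0.7],[0.025,-0.006,0,0,0,-2],[0.04,-0.01,0,0,0,-3],[0.055,-0.0135,0,0,0,-4],[0.07,-0.017,0,0,0,-5],[0.085,-0.021,0,0,0,-6.2],[0.1,-0.0245,0,0,0,-7.4],[0.115,-0.028,0,0,0,-8.6],[0.13,-0.032,0,0,0,-9.8],[0.142,-0.035,0,0,0,-10.8],[0.152,-0.0375,0,0,0,-11.4],[0.16,-0.0395,0,0,0,-11.8],[0.163,-0.04,0,0,0,-11.8],[0.163,-0.04,0,0,0,-11.8]]]'

```text
time: 10.9
tool_pos: [582.9, -36.1, 44.6]
tcp_rot: [180.0, 0.0, 3.0]
ft_force: [-9.3, -1.2, 12.9]
finger_gap: 23.5
```

```bash
python3 - <<'E'
from h import *
s=viewer.snapshot("top");save("t5.png",cv2.resize(s["color"][120:290,190:370],None,fx=3.3,fy=3.3,interpolation=cv2.INTER_CUBIC))
w=viewer.snapshot("wrist");save("w5.png",w["color"])
st=sensors.sense();print(st["tool_pos"],st["tcp_rot"],st["finger_gap"],st["ft_force"])
E
```

```text
[582.92313398 -36.12667965  44.58932118] [ 1.79953949e+02 -2.73854172e-02  2.96401228e+00] 23.145295292191914 [-8.02035108 -0.36939911 11.83850125]
```

View pics/t5.png

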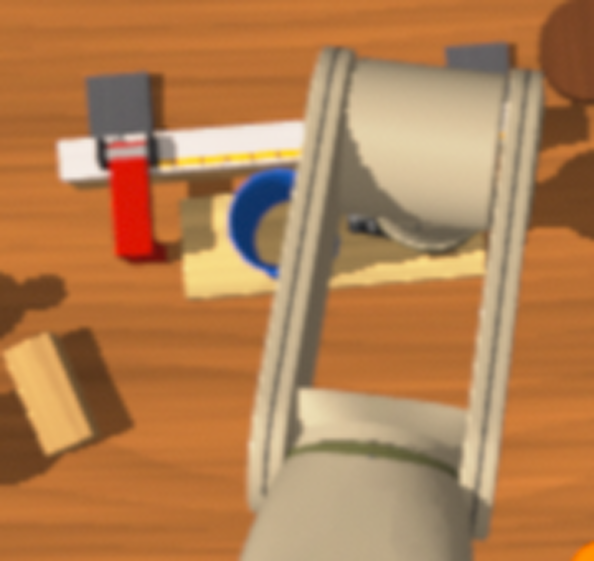

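View pics/w5.png

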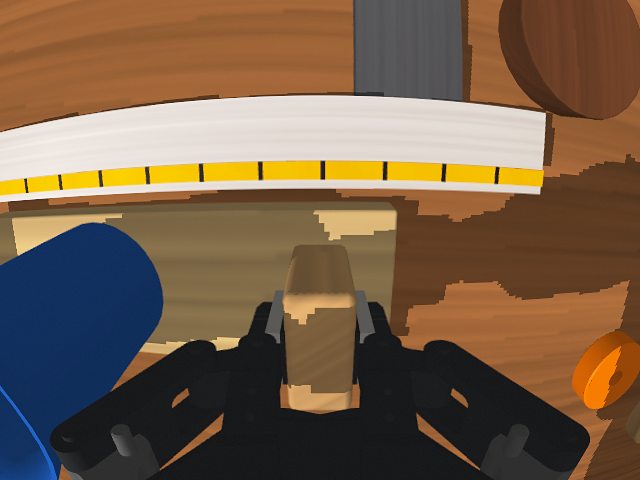

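The board's tube end is about 15 mm from the stop, and the wrist view shows its far edge still short of the fence. Push to the fence.

>>> move_arm --rows '[[[0.003,0,0,0,0,0],[0.006,0,0,0,0,0],[0.009,0,0,0,0,0],[0.011,0,0,0,0,0],[0.013,0,0,0,0,0],[0.013,0,0,0,0,0]]]'

```text
time: 11.6
tool_pos: [595.7, -35.5, 44.6]
tcp_rot: [180.0, 0.0, 3.0]
ft_force: [-9.2, -0.4, 13.3]
finger_gap: 23.6
```

>>> move_arm --rows '[[[0.001,0,0,0,0,0],[0.002,0,0,0,0,0],[0.003,0,0,0,0,0],[0.003,0,0,0,0,0]]]'

```text
time: 12.0
tool_pos: [598.5, -35.3, 44.7]
tcp_rot: [180.0, 0.0, 3.0]
ft_force: [-9.8, 0.4, 13.4]
finger_gap: 23.2
```

>>> move_arm --rows '[[[0.001,0,0,0,0,0],[0.002,0,0,0,0,0],[0.003,0,0,0,0,0],[0.004,0,0,0,0,0],[0.004,0,0,0,0,0]]]'

```text
time: 12.5
tool_pos: [599.4, -35.2, 44.8]
tcp_rot: [180.0, 0.4, 3.0]
ft_force: [-29.6, -0.6, 30.5]
finger_gap: 23.3
```

```bash
python3 - <<'E'
from h import *
w=viewer.snapshot("wrist");save("w6.png",w["color"])
st=sensors.sense();print(st["tool_pos"],st["tcp_rot"],st["finger_gap"],st["ft_force"],st["wrist_torque"])
E
```

```text
[599.36054941 -35.21691121  44.82339433] [179.97464742   0.41725648   2.97235418] 23.206075546400147 [-29.88723181   0.42729469  31.29688233] [-0.32604809  4.17007517  0.22244108]
```

View pics/w6.png

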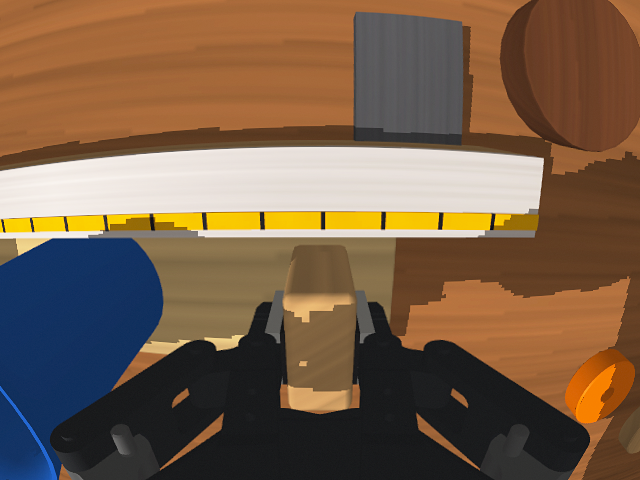

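Contact with the fence (30 N). Ease off a little and slide along the fence to the stop.

>>> move_arm --rows '[[[-0.0015,0,-0.001,0,0,0],[-0.002,-0.002,-0.001,0,0,0],[-0.002,-0.005,-0.001,0,0,0],[-0.002,-0.008,-0.001,0,0,0],[-0.002,-0.011,-0.001,0,0,0],[-0.002,-0.013,-0.001,0,0,0],[-0.002,-0.013,-0.001,0,0,0]]]'

```text
time: 13.25
tool_pos: [598.7, -25.5, 44.8]
tcp_rot: [179.7, 0.2, 2.9]
ft_force: [-12.2, -15.8, 11.1]
finger_gap: 23.7
```

>>> move_arm --rows '[[[0,-0.001,0,0,0,0],[0,-0.002,0,0,0,0],[0,-0.002,0,0,0,0]]]'

```text
time: 13.55
tool_pos: [598.6, -23.8, 44.8]
tcp_rot: [179.7, 0.2, 2.9]
ft_force: [-12.1, -17.3, 9.7]
finger_gap: 23.5
```

>>> move_arm --rows '[[[0,-0.001,0,0,0,0],[0,-0.002,0,0,0,0],[0,-0.003,0,0,0,0],[0,-0.003,0,0,0,0]]]'

```text
time: 13.95
tool_pos: [598.5, -21.2, 44.8]
tcp_rot: [179.7, 0.2, 2.9]
ft_force: [-11.3, -18.3, 9.5]
finger_gap: 23.0
```

```bash
python3 - <<'E'
from h import *
s=viewer.snapshot("top");save("t7.png",cv2.resize(s["color"][140:220,200:300],None,fx=6,fy=6,interpolation=cv2.INTER_CUBIC))
st=sensors.sense();print(st["tool_pos"],st["tcp_rot"],st["finger_gap"],st["ft_force"],st["wrist_torque"])
E
```

```text
[598.47708249 -21.13597844  44.79290303] [1.79684231e+02 1.57576148e-01 2.88099445e+00] 23.508225647490555 [-11.76817883 -19.11024305   9.63105298] [-2.27766437  1.72012993  0.28937087]
```

View pics/t7.png

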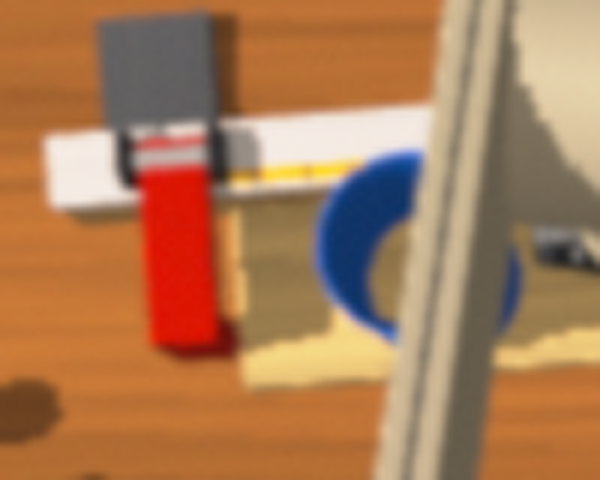

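```bash
python3 - <<'E'
from h import *
s=viewer.snapshot("top");a=np.radians(FY)
for u,v,z in [(200+244/6,140+385/6,20),(200+224/6,140+215/6,20),(200+236/6,140+350/6,7),(200+212/6,140+200/6,74)]:
    p=onz(s,u-.5,v-.5,z)[:2]-O;print((p@[np.cos(a),np.sin(a)]).round(1),(p@[-np.sin(a),np.cos(a)]).round(1))
E
```

```text
-77.6 -0.8
-2.2 2.6
-60.4 3.7
-4.4 -1.8
```

>>> move_arm --rows '[[[0,-0.001,0,0,0,0],[0,-0.002,0,0,0,0],[0,-0.003,0,0,0,0],[0,-0.003,0,0,0,0]]]'

```text
time: 14.45
tool_pos: [598.5, -20.9, 45.0]
tcp_rot: [179.5, 0.2, 2.8]
ft_force: [-11.4, -31.4, 10.1]
finger_gap: 23.3
```

Force rose to 31 N with no further travel, so the board is against the stop. Ease off, release and rise.

>>> move_arm --rows '[[[0,0,0,0,0,0],[0,0.001,0,0,0,0],[0,0.002,0,0,0,0],[0,0.002,0,0,0,0]]]'

```text
time: 14.85
tool_pos: [598.5, -20.9, 44.9]
tcp_rot: [179.6, 0.2, 2.9]
ft_force: [-13.2, -23.3, 10.4]
finger_gap: 23.7
```

>>> move_arm --rows '[[[0,0,0,0,0,0],[0,0,0,0,0,0],[0,0,0,0,0,0],[0,0,0,0,0,0],[0,0,-0.02,0,0,0],[0,0,-0.06,0,0,0],[0,0,-0.1,0,0,0],[0,0,-0.15,0,0,0],[0,0,-0.19,0,0,0],[0,0,-0.19,0,0,0],[0,0,-0.19,0,0,0]]]' --grip 0.55

```text
time: 15.95
tool_pos: [600.5, -15.6, 235.3]
tcp_rot: [180.0, -0.2, 3.0]
ft_force: [0.4, -0.0, -0.8]
finger_gap: 46.7
```

```bash
python3 - <<'E'
from h import *
w=viewer.snapshot("wrist");save("w8.png",w["color"])
st=sensors.sense();print(st["tool_pos"],st["tcp_rot"])
p=F(-58,15);go(p[0],p[1],200,FY)
E
```

```text
[599.43219021 -15.49416047 233.19821081] [-1.79995299e+02  1.03316305e-02  2.97465215e+00]
move m [-0.022  -0.2154  0.0332] rot [-0.    0.01  0.02] t 16.0
```

View pics/w8.png

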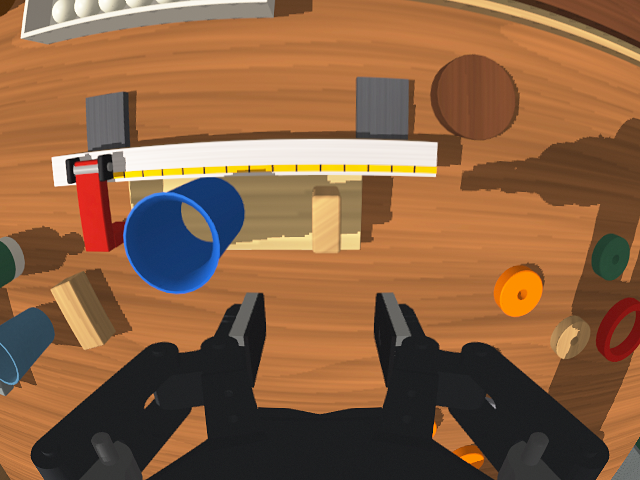

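Wrist view: board along the fence, stop still down, tube at (170,240). Go above the stop and check the corner.

>>> move_arm --rows '[[[-0.022,-0.05,0,0,0,0],[-0.022,-0.1,0,0,0,0],[-0.022,-0.15,0.01,0,0,0],[-0.022,-0.19,0.03,0,0,0],[-0.022,-0.2155,0.0332,0,0,0],[-0.022,-0.2155,0.0332,0,0,0],[-0.022,-0.2155,0.0332,0,0,0],[-0.022,-0.2155,0.0332,0,0,0]]]' --grip 0.6

```text
time: 16.8
tool_pos: [566.3, 197.3, 199.6]
tcp_rot: [180.0, 0.1, 2.9]
ft_force: [-0.3, -0.4, 0.2]
finger_gap: 51.3
```

```bash
python3 - <<'E'
from h import *
w=viewer.snapshot("wrist");save("w9.png",w["color"])
s=viewer.snapshot("top");save("t9.png",cv2.resize(s["color"][140:250,200:350],None,fx=5,fy=5,interpolation=cv2.INTER_CUBIC))
st=sensors.sense();print(st["tool_pos"],st["tcp_rot"],st["finger_gap"])
p=F(-58,15);go(p[0],p[1],56.5,FY)
E
```

```text
[566.72856867 197.03538129 200.31371962] [1.79985686e+02 5.96291173e-03 2.85793672e+00] 51.14263583575435
move m [-0.0003 -0.0015  0.1438] rot [ 0.01  0.01 -0.09] t 16.9
```

View pics/w9.png

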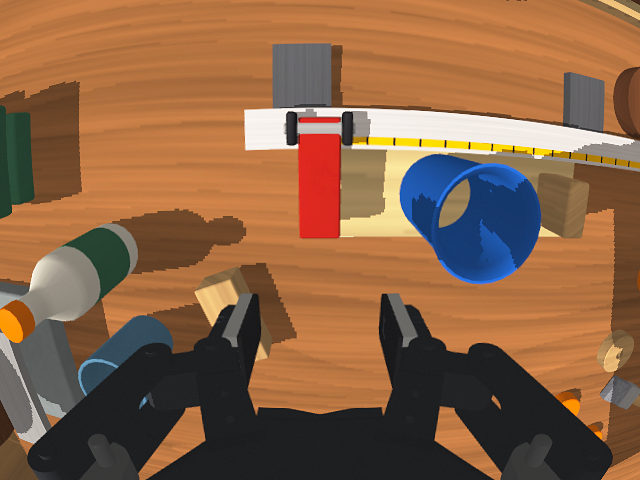

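View pics/t9.png

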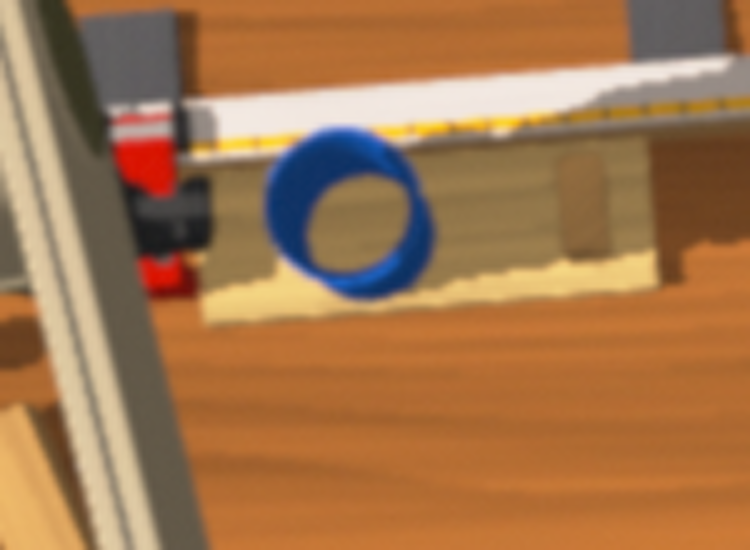

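```bash
python3 - <<'E'
from h import *
s=viewer.snapshot("top");a=np.radians(FY)
for u,v in [(205,325),(657,288),(647,140)]:
    p=onz(s,200+u/5-.5,140+v/5-.5,20)[:2]-O;print((p@[np.cos(a),np.sin(a)]).round(1),(p@[-np.sin(a),np.cos(a)]).round(1))
s=viewer.snapshot("side");save("s9.png",cv2.resize(s["color"][220:340,200:350],None,fx=5,fy=5,interpolation=cv2.INTER_CUBIC))
E
```

```text
-79.9 -1.6
-79.4 -239.9
-1.2 -240.7
```

View pics/s9.png

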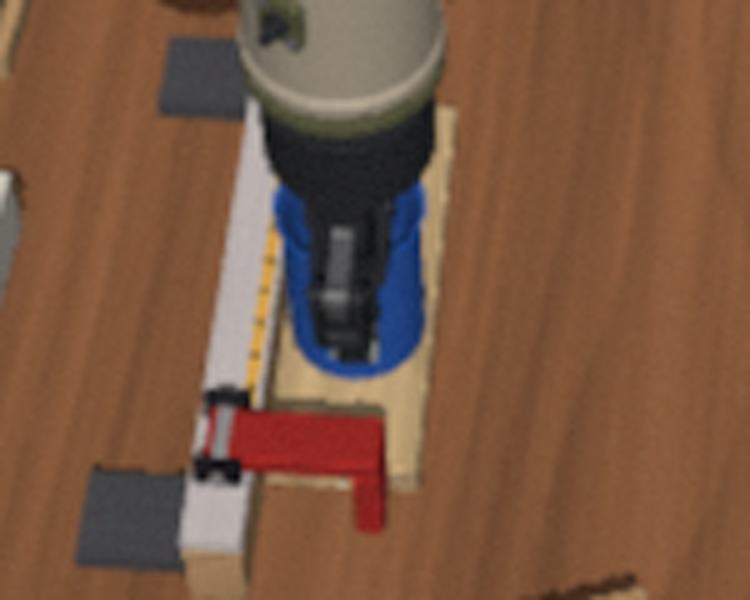

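Top view measures board at x −80, y −0.8…−240, flush within about 1 mm; the side view shows the foot against its end. Grip the stop and flip it up.

>>> move_arm --rows '[[[0,-0.001,0.04,0,0,0],[0,-0.001,0.08,0,0,0],[0,-0.001,0.11,0,0,0],[0,-0.001,0.135,0,0,0],[0,-0.001,0.144,0,0,0],[0,-0.001,0.144,0,0,0],[0,-0.001,0.144,0,0,0]]]'

```text
time: 17.7
tool_pos: [567.5, 199.3, 57.9]
tcp_rot: [-180.0, -0.1, 2.9]
ft_force: [-0.3, 0.6, 0.4]
finger_gap: 51.2
```

>>> move_arm --rows '[[[0,0,0,0,0,0],[0,0,0,0,0,0],[0,0,0,0,0,0],[0,0,0,0,0,0],[0,0,0,0,0,0]]]' --grip 0.2 --newtons 25

```text
time: 18.2
tool_pos: [568.1, 197.6, 59.0]
tcp_rot: [179.9, -0.2, 2.9]
ft_force: [-2.4, -9.9, 8.0]
finger_gap: 29.5
```

```bash
python3 - <<'E'
from h import *
st=sensors.sense();print(st["tool_pos"],st["tcp_rot"],st["finger_gap"])
for th in np.arange(0.05,2.15,0.105): 
    k=np.array([1-np.cos(th),np.sin(th)])*73
    print("[%.4f, 0, %.4f, 0, 0, 0],"%(k[0]/1000,-k[1]/1000),end=" ")
E
```

```text
[568.10013629 197.60000329  58.98095199] [ 1.79862611e+02 -1.76673348e-01  2.92433896e+00] 29.533038284101774
[0.0001, 0, -0.0036, 0, 0, 0], [0.0009, 0, -0.0113, 0, 0, 0], [0.0025, 0, -0.0188, 0, 0, 0], [0.0048, 0, -0.0261, 0, 0, 0], [0.0079, 0, -0.0331, 0, 0, 0], [0.0117, 0, -0.0397, 0, 0, 0], [0.0162, 0, -0.0459, 0, 0, 0], [0.0214, 0, -0.0516, 0, 0, 0], [0.0271, 0, -0.0567, 0, 0, 0], [0.0333, 0, -0.0612, 0, 0, 0], [0.0399, 0, -0.0651, 0, 0, 0], [0.0469, 0, -0.0682, 0, 0, 0], [0.0542, 0, -0.0705, 0, 0, 0], [0.0617, 0, -0.0721, 0, 0, 0], [0.0693, 0, -0.0729, 0, 0, 0], [0.0770, 0, -0.0729, 0, 0, 0], [0.0846, 0, -0.0721, 0, 0, 0], [0.0921, 0, -0.0705, 0, 0, 0], [0.0993, 0, -0.0681, 0, 0, 0], [0.1063, 0, -0.0649, 0, 0, 0],
```

>>> move_arm --rows '[[[0.0001,0.001,-0.0036,0,0,0],[0.0009,0.001,-0.0113,0,0,0],[0.0025,0.001,-0.0188,0,0,0],[0.0048,0.001,-0.0261,0,0,0],[0.0079,0.001,-0.0331,0,0,0],[0.0117,0.001,-0.0397,0,0,0],[0.0162,0.001,-0.0459,0,0,0],[0.0214,0.001,-0.0516,0,0,0],[0.0271,0.001,-0.0567,0,0,0],[0.0333,0.001,-0.0612,0,0,0],[0.0399,0.001,-0.0651,0,0,0],[0.0469,0.001,-0.0682,0,0,0],[0.0542,0.001,-0.0705,0,0,0],[0.0617,0.001,-0.0721,0,0,0],[0.0693,0.001,-0.0729,0,0,0],[0.077,0.001,-0.0729,0,0,0],[0.0846,0.001,-0.0721,0,0,0],[0.0921,0.001,-0.0705,0,0,0],[0.0993,0.001,-0.0681,0,0,0],[0.1063,0.001,-0.0649,0,0,0]]]'

```text
time: 20.2
tool_pos: [674.0, 203.1, 123.9]
tcp_rot: [180.0, -0.1, 2.9]
ft_force: [-1.7, -5.6, 5.4]
finger_gap: 29.6
```

>>> move_arm --rows '[[[0.0036,0,0.0019,0,0,0],[0.0045,0,0.0024,0,0,0],[0.0045,0,0.0024,0,0,0],[0.0045,0,0.0024,0,0,0]]]'

```text
time: 20.6
tool_pos: [678.5, 203.4, 121.5]
tcp_rot: [180.0, -0.2, 2.9]
ft_force: [0.5, -5.8, 5.1]
finger_gap: 29.4
```

```bash
python3 - <<'E'
from h import *
st=sensors.sense();print(st["tool_pos"],st["tcp_rot"],st["finger_gap"],st["ft_force"])
s=viewer.snapshot("side");save("s10.png",cv2.resize(s["color"][200:340,190:350],None,fx=4,fy=4,interpolation=cv2.INTER_CUBIC))
E
```

```text
[678.51104447 203.35035216 121.48689955] [ 1.79967812e+02 -1.78367592e-01  2.91954513e+00] 29.400114493206765 [ 0.52966199 -5.83773566  5.07310633]
```

View pics/s10.png

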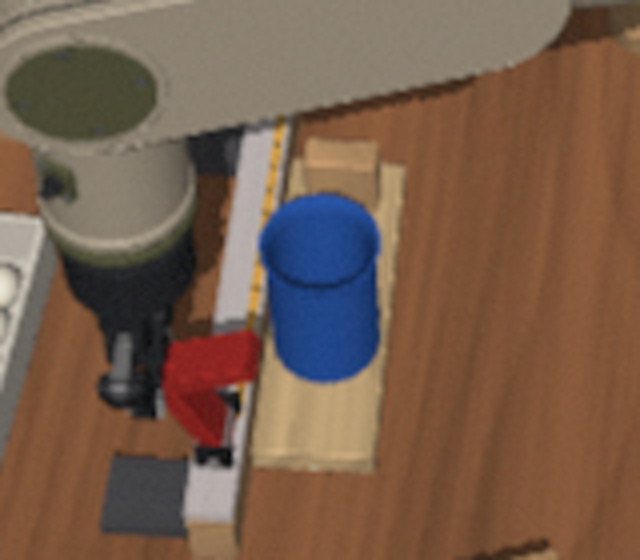

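The stop is up again (crop (210,385)), at the tool pose where it was first gripped. Release and rise.

>>> move_arm --rows '[[[0,0,0,0,0,0],[0,0,0,0,0,0],[0,0,0,0,0,0],[0,0,0,0,0,0],[0,0,-0.03,0,0,0],[0,0,-0.07,0,0,0],[0,0,-0.11,0,0,0],[0,0,-0.13,0,0,0],[0,0,-0.13,0,0,0]]]' --grip 0.65

```text
time: 21.55
tool_pos: [679.2, 204.7, 254.6]
tcp_rot: [-179.9, -0.5, 3.0]
ft_force: [0.1, -0.3, -0.3]
finger_gap: 55.8
```

```bash
python3 - <<'E'
from h import *
w=viewer.snapshot("wrist");save("w11.png",w["color"])
s=viewer.snapshot("top");save("t11.png",cv2.resize(s["color"][120:400,190:510],None,fx=2,fy=2,interpolation=cv2.INTER_CUBIC))
st=sensors.sense();print(st["tool_pos"],st["tcp_rot"],st["joint_pos"])
for n,lo,hi in (("or",(10,235,200),(22,255,255)),("gr",(60,100,70),(85,255,180)),("wd",(14,110,190),(20,165,240))):
    b,m=blobs(s,lo,hi,100,(340,170,480,350));print(n,[(a,c,onz(s,*c,20).round(0)) for a,c,_ in b])
go(513,-257,200,-40)
E
```

```text
[677.1962952  204.14024042 248.81761665] [-1.79990207e+02 -2.66102038e-02  2.95873737e+00] [1.26215871e+01 2.40883377e+01 6.46541425e+01 5.18894956e-03
 9.12296434e+01 9.96629601e+01]
or [(424, array([373.4, 294.9]), array([ 300., -161.,   20.]))]
gr [(339, array([461.8, 192.9]), array([ 559., -399.,   20.]))]
wd [(382, array([396. , 256.8]), array([ 397., -222.,   20.]))]
move m [-0.1878  0.4521  0.0487] rot [-2.000e-02 -2.000e-02  4.296e+01] t 21.65
```

View pics/w11.png

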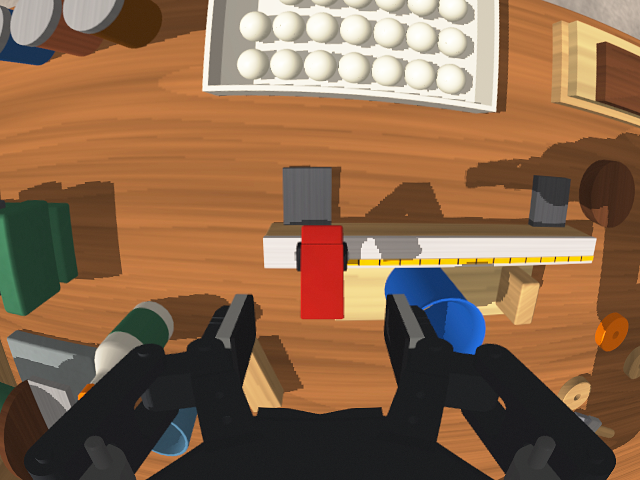

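View pics/t11.png

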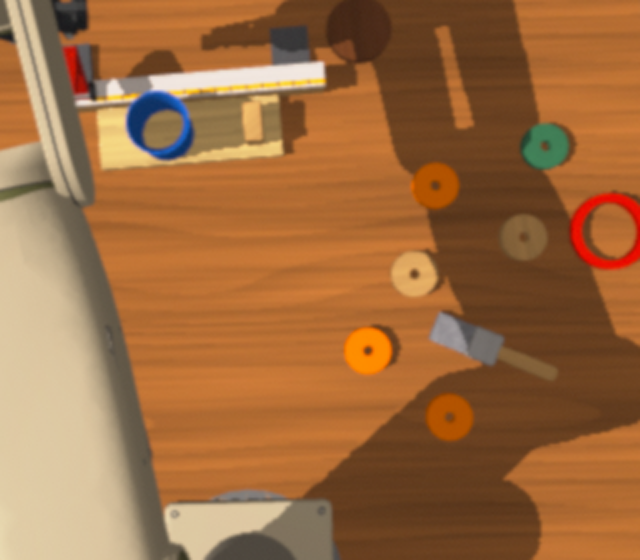

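The stop stays up at wrist (323,270). The rings are where they were. From the wrist pictures I'll work out fingertip depth against opening.

```bash
python3 - <<'E'
from h import *
w=viewer.snapshot("wrist");st=sensors.sense()
R=Ro.from_euler("xyz",st["tcp_rot"],degrees=True).as_matrix();p=np.array(st["tool_pos"])
def f(u,v,y):
    c,d=ray(w,u,v,True);c=R.T@(c-p);d=R.T@d
    return (c+d*(y-c[1])/d[1]).round(1)
for g,pts in ((55.6,[(252,295),(387,295)]),(85.4,[(216,304),(427,304)]),(23.3,[(285,291),(357,291)])):
    print(g,[f(u,v,sg*g/2) for (u,v),sg in zip(pts,(-1,1))],[f(u,v,-sg*g/2) for (u,v),sg in zip(pts,(-1,1))])
E
```

```text
55.6 [array([ 14.1, -27.8,  -8.5]), array([ 6.3, 27.8,  7.9])] [array([ 145.8,   27.8, -281.4]), array([ 138.6,  -27.8, -266.7])]
85.4 [array([  9.9, -42.7,  -9. ]), array([ 7.5, 42.7, -4. ])] [array([ 147.5,   42.7, -275.3]), array([ 140. ,  -42.7, -260.9])]
23.3 [array([ 30.5, -11.6, -39.4]), array([ 20.4,  11.6, -17.8])] [array([ 136.2,   11.6, -265.6]), array([ 118.7,  -11.6, -228.1])]
```

>>> move_arm --rows '[[[-0.02,0.05,0,0,0,0],[-0.18797,0.452,0.03,0,0,0],[-0.188,0.452,0.03,0,0,0],[-0.188,0.452,0.04,0,0,0],[-0.188,0.452,0.0487,0,0,0],[-0.188,0.452,0.0487,0,0,0],[-0.188,0.452,0.0487,0,0,0],[-0.188,0.452,0.0487,0,0,0],[-0.188,0.452,0.0487,0,0,0],[-0.188,0.452,0.0487,0,0,0],[-0.188,0.452,0.0487,0,0,0],[-0.188,0.452,0.0487,0,0,0],[-0.188,0.452,0.0487,0,0,0]]]' --grip 1

```text
time: 23.0
tool_pos: [512.5, -255.9, 199.0]
tcp_rot: [-179.9, 0.1, 3.0]
ft_force: [0.4, 0.4, 0.2]
finger_gap: 85.0
```

```bash
cat >> h.py <<'E'
def ringfit(w,lo,hi,near,z=20,amin=200):
    b,m=blobs(w,lo,hi,amin)
    out=[]
    for cnt in cv2.findContours(m,cv2.RETR_EXTERNAL,cv2.CHAIN_APPROX_NONE)[0]:
        if cv2.contourArea(cnt)<amin: continue
        P=np.array([onz(w,u,v,10,True)[:2] for u,v in cnt[:,0,:]])
        c,rad=cv2.minEnclosingCircle(P.astype(np.float32))
        out.append((np.round(c,1),round(rad,1),cnt[:,0].mean(0).round(0)))
    return sorted(out,key=lambda o:np.hypot(*(o[0]-np.array(near))))
E
python3 - <<'E'
from h import *
w=viewer.snapshot("wrist");save("w12.png",w["color"])
s=viewer.snapshot("top");save("t12.png",s["color"][100:360,180:540])
st=sensors.sense();print(st["tool_pos"],st["tcp_rot"])
hsv=cv2.cvtColor(w["color"],cv2.COLOR_RGB2HSV)
u,v=map(int,proj(w,[513,-257,20],True));print(u,v,hsv[v-20,u],hsv[v-25:v+26:10,u-25:u+26:10].reshape(-1,3)[::3])
print(ringfit(w,(8,235,140),(22,255,255),(513,-257)))
for z in (10,): print(onz(w,u,v,z,True))
E
```

```text
[ 513.05094604 -255.64448651  199.76658625] [-1.79963149e+02  2.44286831e-02  3.05694297e+00]
322 214 [ 16 255 251] [[ 16 255 251]
 [ 16 255 251]
 [ 16 252 251]
 [ 16 255 251]
 [ 16 255 251]
 [ 12 198 151]
 [ 16 255 251]
 [ 16 255 251]
 [ 16 255 251]
 [ 16 255 251]
 [ 12 162 164]
 [ 16 255 251]]
[(array([ 513.2, -254.5]), 31.3, array([320., 212.])), (array([ 299.4, -161.2]), 37.3, array([228., 385.]))]
[ 511.34851632 -256.2803871    10.        ]
```

View pics/w12.png

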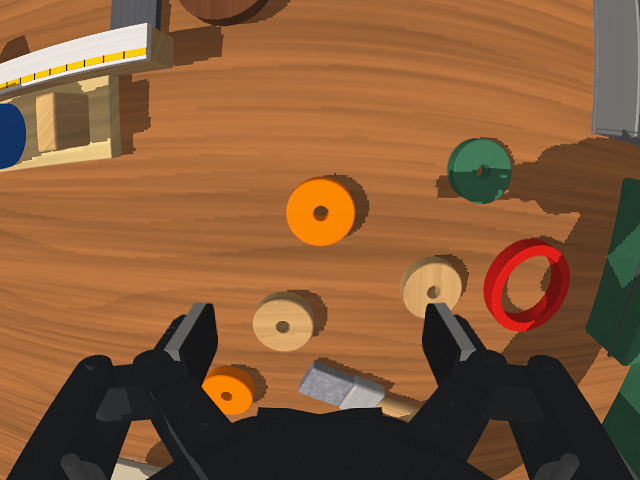

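View pics/t12.png

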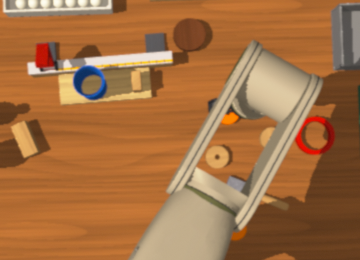

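Wrist: the orange ring is at (321,212), directly ahead of the tool. The green (480,170) and wood (283,321), (432,287) rings are unmoved. Descend.

>>> move_arm --rows '[[[0.0005,0,0.04,0,0,0],[0.0005,0,0.085,0,0,0],[0.0005,0,0.13,0,0,0],[0.0005,0,0.165,0,0,0],[0.0005,0,0.185,0,0,0],[0.0005,0,0.191,0,0,0],[0.0005,0,0.191,0,0,0],[0.0005,0,0.191,0,0,0]]]'

```text
time: 23.9
tool_pos: [514.6, -257.2, 10.9]
tcp_rot: [179.9, -0.1, 3.0]
ft_force: [0.2, -0.8, 0.4]
finger_gap: 84.8
```

>>> move_arm --rows '[[[0,0,0,0,0,0],[0,0,0,0,0,0],[0,0,0,0,0,0],[0,0,0,0,0,0],[0,0,0,0,0,0]]]' --grip 0.55 --newtons 40

```text
time: 24.4
tool_pos: [514.4, -257.8, 11.2]
tcp_rot: [179.9, -0.1, 2.9]
ft_force: [-1.0, 2.0, 6.1]
finger_gap: 58.0
```

>>> move_arm --rows '[[[0,0,-0.02,0,0,0],[0,0,-0.06,0,0,0],[0,0,-0.11,0,0,0],[0,0,-0.16,0,0,0],[0,0,-0.19,0,0,0],[0,0,-0.19,0,0,0],[0,0,-0.19,0,0,0]]]'

```text
time: 25.1
tool_pos: [513.7, -257.5, 200.7]
tcp_rot: [179.9, -0.1, 2.9]
ft_force: [-0.1, 0.1, -0.3]
finger_gap: 58.2
```

```bash
python3 - <<'E'
from h import *
w=viewer.snapshot("wrist");save("w13.png",w["color"])
st=sensors.sense();print(st["tool_pos"],st["tcp_rot"],st["finger_gap"])
p=F(-40,-90);print(p);go(p[0],p[1],200,FY)
R=Ro.from_euler("xyz",st["tcp_rot"],degrees=True).as_matrix()
# where should ring top at tool (0,0,-?) project
for z in (-12,-9,0): print(z,proj(w,R@[0,0,z]+st["tool_pos"],True))
E
```

```text
[ 512.85085513 -256.99274375  198.88230164] [-1.79994309e+02  8.68035413e-03  2.93888305e+00] 58.35055134473751
[589.68480905  94.56068693   0.        ]
move m [ 0.0948 -0.3472 -0.0011] rot [-0.01  0.01 -0.01] t 25.15
-12 (np.float64(321.84167943592485), np.float64(331.87224198424474))
-9 (np.float64(321.79036624425686), np.float64(327.9924620878519))
0 (np.float64(321.6461260862), np.float64(317.11971634055345))
```

View pics/w13.png

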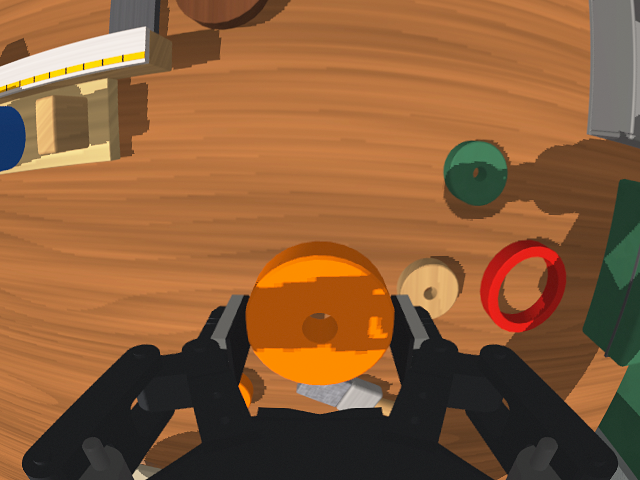

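The orange ring is held level with its bore at (320,328), matching the tool axis with the top face 9 mm behind the TCP. Now measure the tube mouth from the fixed cameras.

```bash
python3 - <<'E'
from h import *
for n,box in (("top",(240,130,320,220)),("side",(240,190,340,340))):
    s=viewer.snapshot(n)
    b,m=blobs(s,(100,130,60),(125,255,255),50,box);print(n,b)
    p=F(-40,-90,128); R=39
    c=s["color"].copy()
    for k,(RR,zz) in enumerate(((39,128),(36,20))):
        pts=np.array([proj(s,[p[0]+RR*np.cos(t),p[1]+RR*np.sin(t),zz]) for t in np.linspace(0,6.283,60)])
        print(zz,"pred box",pts.min(0).round(1),pts.max(0).round(1))
        big=None
    sc=6;x0,y0=box[0],box[1];cc=cv2.resize(c[box[1]:box[3],box[0]:box[2]],None,fx=sc,fy=sc,interpolation=cv2.INTER_CUBIC)
    pts=np.array([proj(s,[p[0]+39*np.cos(t),p[1]+39*np.sin(t),128]) for t in np.linspace(0,6.283,80)])
    q=((pts-[x0,y0]+.5)*sc).astype(np.int32)
    cv2.polylines(cc,[q],True,(0,255,0),1);save(f"rim_{n}.png",cc[:540])
E
```

```text
top [(470, array([268.8, 180.5]), array([254, 166,  32,  33], dtype=int32))]
128 pred box [252. 165.] [283.9 196.9]
20 pred box [259.2 173.1] [286.6 200.4]
side [(1127, array([270.2, 271. ]), array([255, 249,  30,  46], dtype=int32))]
128 pred box [254.9 248.4] [285.8 273.5]
20 pred box [258.6 273.3] [285.6 295.9]
```

View pics/rim_top.png

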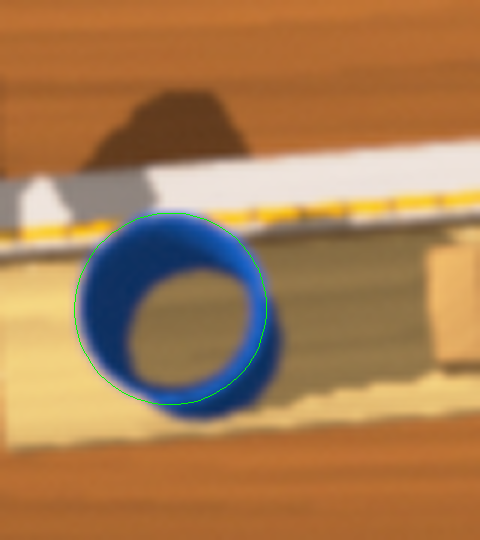

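View pics/rim_side.png

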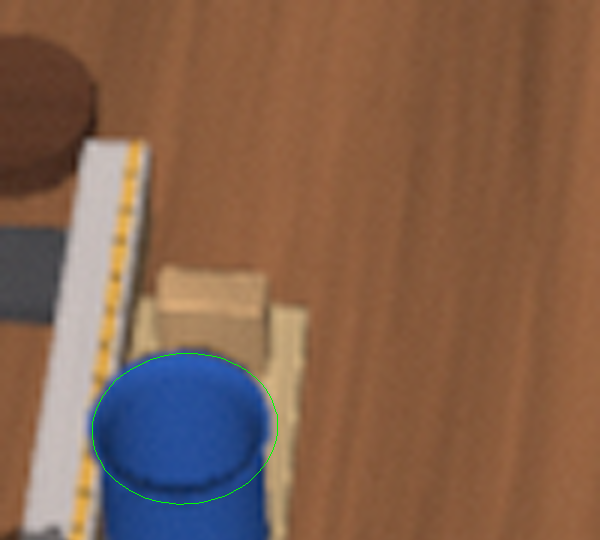

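>>> move_arm --rows '[[[0.01,-0.03,-0.001,0,0,0],[0.02,-0.07,-0.001,0,0,0],[0.035,-0.115,-0.001,0,0,0],[0.045,-0.16,-0.001,0,0,0],[0.055,-0.205,-0.001,0,0,0],[0.065,-0.25,-0.001,0,0,0],[0.075,-0.29,-0.001,0,0,0],[0.087,-0.32,-0.001,0,0,0],[0.0954,-0.34,-0.001,0,0,0],[0.0954,-0.3464,-0.001,0,0,0],[0.0954,-0.3464,-0.001,0,0,0],[0.0954,-0.3464,-0.001,0,0,0],[0.0954,-0.3464,-0.001,0,0,0]]]'

```text
time: 26.55
tool_pos: [590.3, 92.5, 199.8]
tcp_rot: [180.0, 0.0, 2.9]
ft_force: [-0.4, -0.1, -0.8]
finger_gap: 58.5
```

```bash
python3 - <<'E'
from h import *
w=viewer.snapshot("wrist");save("w14.png",w["color"])
st=sensors.sense();print(st["tool_pos"],st["tcp_rot"],st["finger_gap"])
go(590.3,93.8,133,FY)
E
```

```text
[590.40633714  92.56504859 200.0381393 ] [1.79987952e+02 1.88356863e-02 2.86433409e+00] 58.341008169646514
move m [-0.     -0.0013  0.067 ] rot [ 0.01  0.02 -0.09] t 26.6
```

View pics/w14.png

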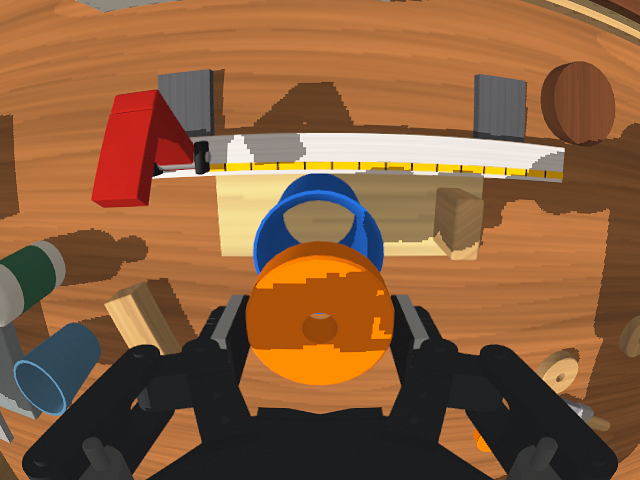

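```bash
python3 - <<'E'
from h import *
w=viewer.snapshot("wrist")
for q in ((254,250),(383,250),(318.5,187)): print(onz(w,*q,128,True).round(1))
E
```

```text
[593.2 133.3 128. ]
[597.2  56.5 128. ]
[632.7  96.8 128. ]
```

>>> move_arm --rows '[[[0.0007,-0.0015,0.02,0,0,0],[0.0007,-0.0015,0.04,0,0,0],[0.0007,-0.0015,0.055,0,0,0],[0.0007,-0.0015,0.062,0,0,0],[0.0007,-0.0015,0.065,0,0,0],[0.0007,-0.0015,0.067,0,0,0],[0.0007,-0.0015,0.067,0,0,0]]]'

```text
time: 27.35
tool_pos: [591.7, 95.3, 133.8]
tcp_rot: [-180.0, -0.1, 2.9]
ft_force: [-0.1, -1.0, 0.7]
finger_gap: 58.4
```

```bash
python3 - <<'E'
from h import *
w=viewer.snapshot("wrist");save("w15.png",w["color"][150:430,150:500])
s=viewer.snapshot("side");save("s15.png",cv2.resize(s["color"][200:340,200:340],None,fx=4,fy=4,interpolation=cv2.INTER_CUBIC))
st=sensors.sense();print(st["tool_pos"],st["tcp_rot"],st["finger_gap"],st["ft_force"])
E
```

```text
[591.77706234  95.33468175 134.1114947 ] [ 1.79999571e+02 -7.97858169e-02  2.94842194e+00] 58.548781567569534 [0.16583743 0.59989153 0.14641782]
```

View pics/w15.png

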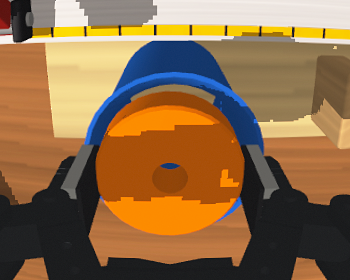

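View pics/s15.png

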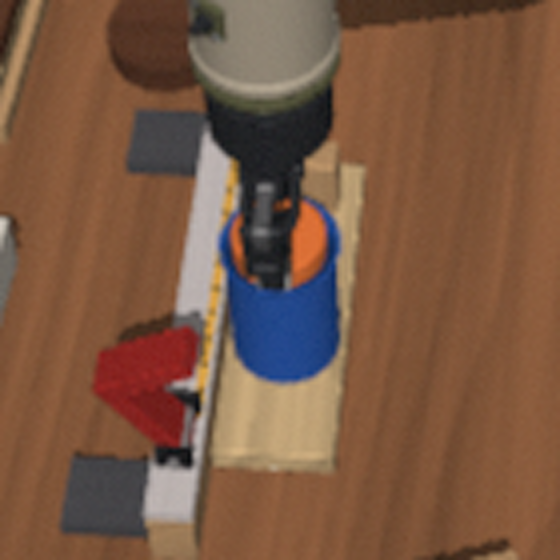

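Ring sits in the mouth: wrist-crop ring centre col 171 against rim centre 174, about 1 mm off. Nudge, lower, release.

>>> move_arm --rows '[[[0,0.0012,0.001,0,0,0],[0,0.0012,0.002,0,0,0],[0,0.0012,0.002,0,0,0]]]'

```text
time: 27.75
tool_pos: [591.2, 94.1, 131.2]
tcp_rot: [-180.0, 0.0, 2.9]
ft_force: [-0.2, -0.9, 0.8]
finger_gap: 58.2
```

>>> move_arm --rows '[[[0,0,0,0,0,0],[0,0,0,0,0,0],[0,0,0,0,0,0],[0,0,-0.01,0,0,0],[0,0,-0.03,0,0,0],[0,0,-0.06,0,0,0],[0,0,-0.07,0,0,0],[0,0,-0.07,0,0,0]]]' --grip 0.85

```text
time: 28.55
tool_pos: [592.9, 94.3, 204.1]
tcp_rot: [-180.0, -0.3, 3.0]
ft_force: [-0.3, 1.1, -0.5]
finger_gap: 72.6
```

```bash
python3 - <<'E'
from h import *
w=viewer.snapshot("wrist");save("w16.png",w["color"])
st=sensors.sense();print(st["tool_pos"],st["tcp_rot"],st["finger_gap"],st["ft_force"])
go(397,-224,200,FY)
E
```

```text
[591.86881965  94.16004849 201.9627153 ] [-1.79996888e+02 -1.15623597e-01  2.95044763e+00] 72.3465063533507 [-0.05276855 -0.6081114  -0.30164217]
move m [-0.211   0.3077  0.0015] rot [-0.   -0.12  0.  ] t 28.6
```

View pics/w16.png

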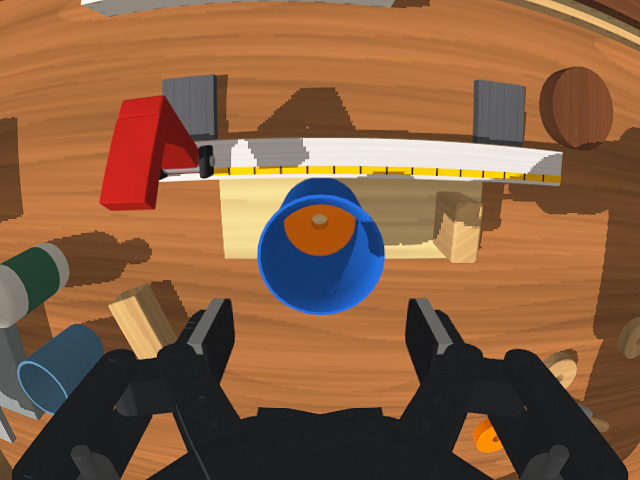

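The ring fell to the bottom of the tube (wrist (320,230)), flat. Next, the wood ring near (397,-224).

>>> move_arm --rows '[[[-0.03,0.04,0,0,0,0],[-0.06,0.08,0,0,0,0],[-0.085,0.125,0,0,0,0],[-0.11,0.165,0,0,0,0],[-0.14,0.205,0,0,0,0],[-0.165,0.245,0,0,0,0],[-0.19,0.28,0,0,0,0],[-0.205,0.3,0.0015,0,0,0],[-0.211,0.3077,0.0015,0,0,0],[-0.211,0.3077,0.0015,0,0,0],[-0.211,0.3077,0.0015,0,0,0]]]' --grip 1

```text
time: 29.7
tool_pos: [396.5, -223.2, 198.9]
tcp_rot: [-179.9, 0.0, 2.9]
ft_force: [0.7, -0.7, -0.9]
finger_gap: 85.4
```

```bash
cat >> h.py <<'E'
def look(name,near,wood=True,lo=None,hi=None):
    w=viewer.snapshot("wrist");save(name,w["color"]);st=sensors.sense();print(st["tool_pos"],st["tcp_rot"],st["finger_gap"])
    R=Ro.from_euler("xyz",st["tcp_rot"],degrees=True)
    u,v=proj(w,[near[0],near[1],20],True);print("near px",round(u),round(v))
    return w
E
python3 - <<'E'
from h import *
w=look("w17.png",(397,-224))
E
```

```text
[ 396.79874841 -222.98582334  199.15851532] [-1.79944394e+02  2.30820864e-02  3.00097776e+00] 85.530975971749
near px 323 215
```

View pics/w17.png

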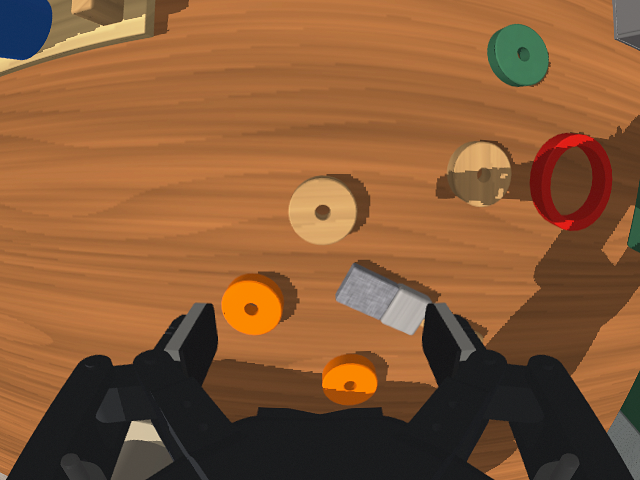

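Wrist: wood ring bore at (322,211), about 2 mm beyond the tool's x. Descend with that correction.

>>> move_arm --rows '[[[0.0018,0.001,0.04,0,0,0],[0.0018,0.001,0.085,0,0,0],[0.0018,0.001,0.13,0,0,0],[0.0018,0.001,0.165,0,0,0],[0.0018,0.001,0.185,0,0,0],[0.0018,0.001,0.1905,0,0,0],[0.0018,0.001,0.1905,0,0,0],[0.0018,0.001,0.1905,0,0,0]]]'

```text
time: 30.55
tool_pos: [399.5, -225.1, 10.6]
tcp_rot: [179.9, -0.1, 3.0]
ft_force: [0.4, -0.0, -0.5]
finger_gap: 85.0
```

>>> move_arm --rows '[[[0,0,0,0,0,0],[0,0,0,0,0,0],[0,0,0,0,0,0],[0,0,0,0,0,0],[0,0,0,0,0,0]]]' --grip 0.55 --newtons 40

```text
time: 31.05
tool_pos: [399.4, -225.7, 11.0]
tcp_rot: [179.9, -0.1, 2.9]
ft_force: [-1.5, 1.9, 7.8]
finger_gap: 58.2
```

>>> move_arm --rows '[[[0,0,-0.02,0,0,0],[0,0,-0.06,0,0,0],[0,0,-0.11,0,0,0],[0,0,-0.16,0,0,0],[0,0,-0.19,0,0,0],[0,0,-0.19,0,0,0],[0,0,-0.19,0,0,0]]]'

```text
time: 31.75
tool_pos: [398.7, -225.4, 200.3]
tcp_rot: [179.9, -0.1, 2.9]
ft_force: [0.8, 0.1, -0.8]
finger_gap: 58.3
```

```bash
python3 - <<'E'
from h import *
w=look("w18.png",(397,-224))
go(591.2,94,200,FY)
E
```

```text
[ 397.93095015 -224.80533569  198.7050024 ] [-1.79989481e+02  1.01233921e-02  2.93585956e+00] 58.1168945679161
near px 319 218
move m [ 0.2093 -0.3085 -0.0013] rot [-0.01  0.01 -0.01] t 31.8
```

View pics/w18.png

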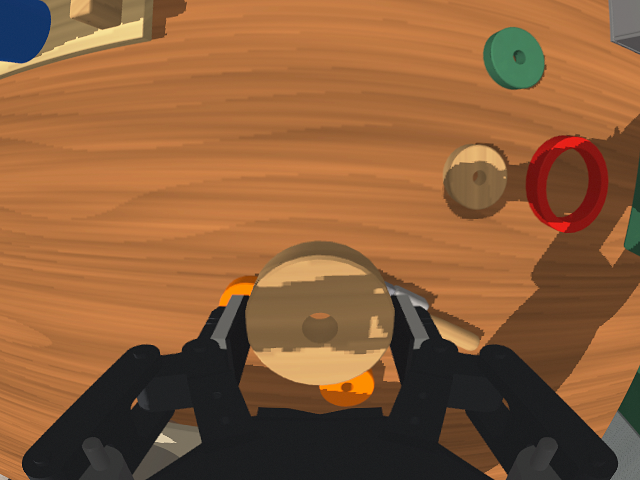

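Wood ring held level, bore at (320,327). Carry it to the tube.

>>> move_arm --rows '[[[0.025,-0.035,-0.001,0,0,0],[0.05,-0.075,-0.001,0,0,0],[0.078,-0.115,-0.001,0,0,0],[0.105,-0.155,-0.001,0,0,0],[0.13,-0.195,-0.001,0,0,0],[0.158,-0.235,-0.001,0,0,0],[0.18,-0.27,-0.001,0,0,0],[0.2,-0.295,-0.001,0,0,0],[0.2093,-0.3085,-0.001,0,0,0],[0.2093,-0.3085,-0.001,0,0,0],[0.2093,-0.3085,-0.001,0,0,0],[0.2093,-0.3085,-0.001,0,0,0]]]'

```text
time: 33.0
tool_pos: [590.4, 93.0, 199.0]
tcp_rot: [180.0, 0.1, 2.9]
ft_force: [0.2, -0.2, -0.9]
finger_gap: 58.3
```

```bash
python3 - <<'E'
from h import *
w=look("w19.png",(591,94))
go(591.2,94,132,FY)
E
```

```text
[590.67063138  92.88116889 199.47257342] [1.79984520e+02 7.61774635e-02 2.88750951e+00] 58.45497668889209
near px 320 215
move m [ 0.0007 -0.0011  0.0675] rot [ 0.02  0.08 -0.06] t 33.05
```

View pics/w19.png

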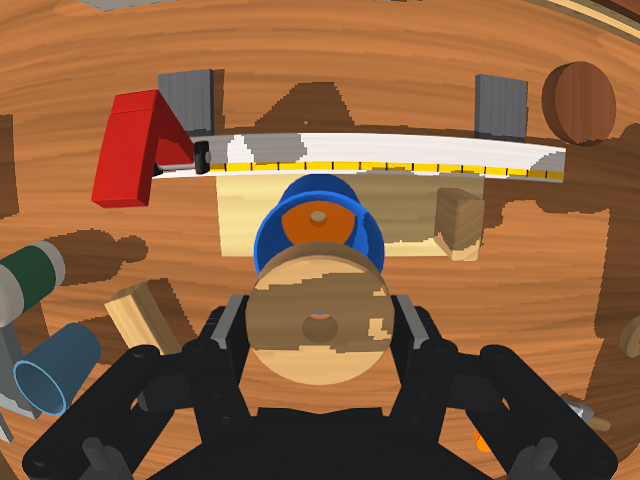

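>>> move_arm --rows '[[[0.0005,0,0.02,0,0,0],[0.0005,0,0.04,0,0,0],[0.0005,0,0.055,0,0,0],[0.0005,0,0.062,0,0,0],[0.0005,0,0.066,0,0,0],[0.0005,0,0.0683,0,0,0],[0.0005,0,0.0683,0,0,0],[0.0005,0,0.0683,0,0,0]]]'

```text
time: 33.85
tool_pos: [592.4, 94.0, 132.8]
tcp_rot: [-180.0, -0.1, 3.0]
ft_force: [-0.0, -0.6, -0.5]
finger_gap: 57.8
```

```bash
python3 - <<'E'
from h import *
w=look("w20.png",(591,94));save("w20.png",w["color"][150:430,150:500])
print(sensors.sense()["ft_force"])
E
```

```text
[592.42229639  94.03108625 132.7637016 ] [-1.79997002e+02 -7.55679900e-02  2.95223184e+00] 58.25464337298682
near px 322 240
[-0.07627656  0.13253171 -0.53554451]
```

View pics/w20.png

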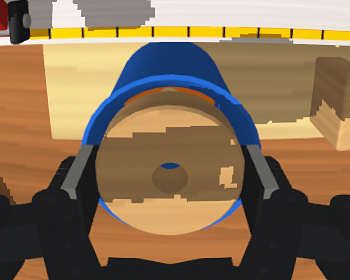

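Ring centred in the mouth (crop ring col 171, rim 172). Move back 1 mm in x, lower 1.5 mm and release.

>>> move_arm --rows '[[[-0.001,0,0.001,0,0,0],[-0.001,0,0.0018,0,0,0],[-0.001,0,0.0018,0,0,0]]]'

```text
time: 34.2
tool_pos: [591.2, 93.9, 130.5]
tcp_rot: [-180.0, -0.0, 2.9]
ft_force: [-0.1, 0.4, 1.7]
finger_gap: 58.0
```

>>> move_arm --rows '[[[0,0,0,0,0,0],[0,0,0,0,0,0],[0,0,0,0,0,0],[0,0,-0.01,0,0,0],[0,0,-0.03,0,0,0],[0,0,-0.06,0,0,0],[0,0,-0.07,0,0,0],[0,0,-0.07,0,0,0]]]' --grip 0.85

```text
time: 35.0
tool_pos: [592.4, 94.0, 202.9]
tcp_rot: [-180.0, -0.3, 2.9]
ft_force: [-0.1, -0.8, -0.1]
finger_gap: 72.3
```

```bash
python3 - <<'E'
from h import *
w=look("w21.png",(591,94));go(559,-399,200,FY)
E
```

```text
[591.46481013  93.94928203 200.84142699] [-1.79995333e+02 -1.14389584e-01  2.94832505e+00] 72.6903008964756
near px 321 217
move m [-0.0578  0.4906  0.0007] rot [-0.   -0.11 -0.  ] t 35.05
```

View pics/w21.png

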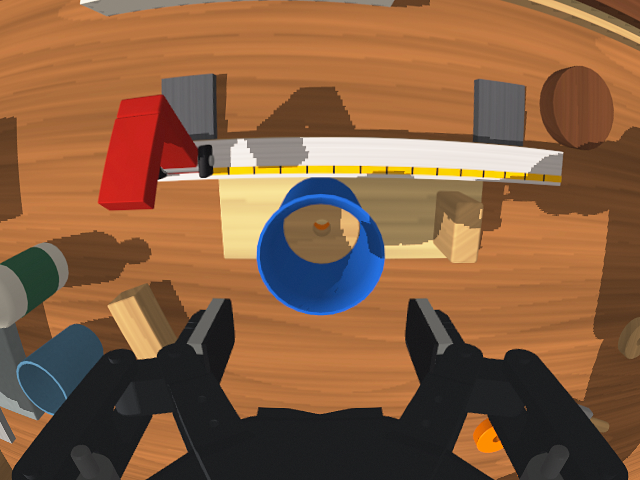

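Wood ring dropped on the orange one (bore at (321,228)). Next, green at (559,-399).

>>> move_arm --rows '[[[-0.005,0.04,0,0,0,0],[-0.01,0.088,0,0,0,0],[-0.016,0.137,0,0,0,0],[-0.022,0.186,0,0,0,0],[-0.028,0.235,0,0,0,0],[-0.034,0.284,0,0,0,0],[-0.039,0.333,0,0,0,0],[-0.045,0.382,0,0,0,0],[-0.051,0.43,0,0,0,0],[-0.055,0.465,0,0,0,0],[-0.0578,0.485,0,0,0,0],[-0.0578,0.4906,0,0,0,0],[-0.0578,0.4906,0,0,0,0],[-0.0578,0.4906,0,0,0,0],[-0.0578,0.4906,0,0,0,0]]]' --grip 1

```text
time: 36.55
tool_pos: [558.9, -397.4, 199.9]
tcp_rot: [-180.0, 0.0, 3.0]
ft_force: [-0.3, 0.2, -0.2]
finger_gap: 85.6
```

```bash
python3 - <<'E'
from h import *
w=look("w22.png",(559,-399))
E
```

```text
[ 558.90292828 -397.57998156  200.12502606] [-1.79986107e+02 -2.10403053e-03  3.04333386e+00] 85.64757221597381
near px 323 215
```

View pics/w22.png

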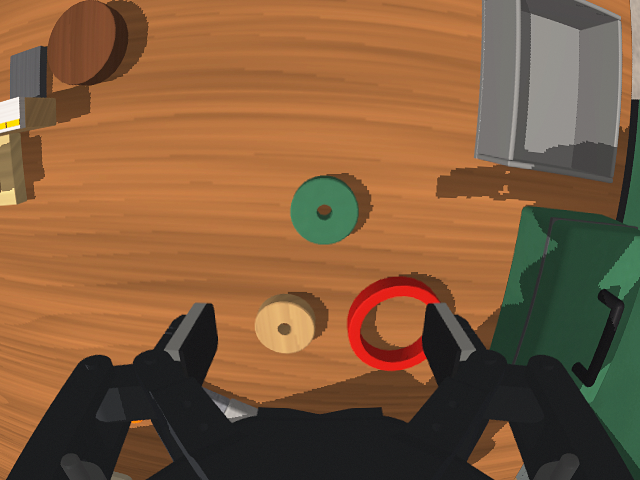

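Green ring bore at (324,211), clear of the tape. Descend and grip.

>>> move_arm --rows '[[[0.0015,0.0013,0.04,0,0,0],[0.0015,0.0013,0.085,0,0,0],[0.0015,0.0013,0.13,0,0,0],[0.0015,0.0013,0.165,0,0,0],[0.0015,0.0013,0.185,0,0,0],[0.0015,0.0013,0.1915,0,0,0],[0.0015,0.0013,0.1915,0,0,0],[0.0015,0.0013,0.1915,0,0,0]]]'

```text
time: 37.4
tool_pos: [561.2, -400.8, 10.7]
tcp_rot: [179.9, -0.1, 3.0]
ft_force: [0.2, -0.6, 1.8]
finger_gap: 85.4
```

>>> move_arm --rows '[[[0,0,0,0,0,0],[0,0,0,0,0,0],[0,0,0,0,0,0],[0,0,0,0,0,0],[0,0,0,0,0,0]]]' --grip 0.55 --newtons 40

```text
time: 37.9
tool_pos: [561.2, -401.2, 11.0]
tcp_rot: [179.9, -0.1, 2.9]
ft_force: [-0.2, 1.7, 6.0]
finger_gap: 58.1
```

>>> move_arm --rows '[[[0,0,-0.02,0,0,0],[0,0,-0.06,0,0,0],[0,0,-0.11,0,0,0],[0,0,-0.16,0,0,0],[0,0,-0.19,0,0,0],[0,0,-0.19,0,0,0],[0,0,-0.19,0,0,0]]]'

```text
time: 38.6
tool_pos: [560.6, -400.8, 200.5]
tcp_rot: [179.9, -0.1, 2.9]
ft_force: [0.5, -0.4, 0.0]
finger_gap: 58.5
```

```bash
python3 - <<'E'
from h import *
w=look("w23.png",(559,-399))
go(591.2,94,200,FY)
E
```

```text
[ 559.72802459 -400.09383173  198.27764837] [-1.79987744e+02  1.12045660e-02  2.94525143e+00] 58.270852507623516
near px 319 217
move m [ 0.0568 -0.4918 -0.0016] rot [-0.01  0.01 -0.  ] t 38.65
```

View pics/w23.png

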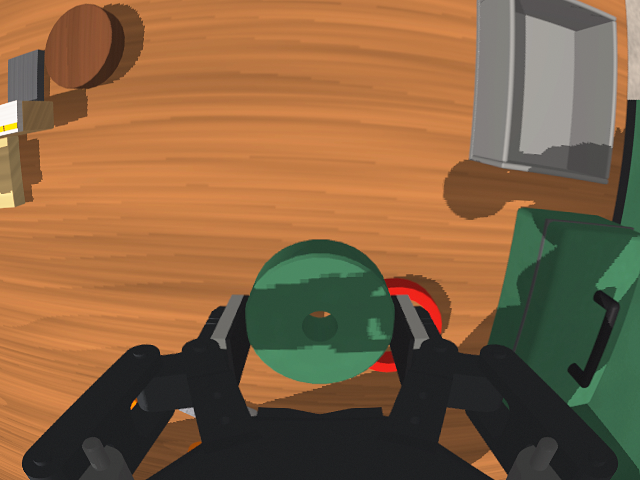

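Green ring held level, bore at (320,326). Carry to the tube.

>>> move_arm --rows '[[[0.005,-0.03,-0.0016,0,0,0],[0.01,-0.075,-0.0016,0,0,0],[0.015,-0.12,-0.0016,0,0,0],[0.02,-0.165,-0.0016,0,0,0],[0.025,-0.21,-0.0016,0,0,0],[0.03,-0.255,-0.0016,0,0,0],[0.035,-0.3,-0.0016,0,0,0],[0.04,-0.345,-0.0016,0,0,0],[0.045,-0.39,-0.0016,0,0,0],[0.05,-0.43,-0.0016,0,0,0],[0.055,-0.465,-0.0016,0,0,0],[0.0568,-0.485,-0.0016,0,0,0],[0.0568,-0.4918,-0.0016,0,0,0],[0.0568,-0.4918,-0.0016,0,0,0],[0.0568,-0.4918,-0.0016,0,0,0],[0.0568,-0.4918,-0.0016,0,0,0]]]'

```text
time: 40.25
tool_pos: [591.3, 92.4, 199.7]
tcp_rot: [180.0, 0.0, 2.9]
ft_force: [0.6, 0.1, -0.5]
finger_gap: 58.6
```

```bash
python3 - <<'E'
from h import *
w=look("w24.png",(591,94))
go(591.2,94,132,FY)
E
```

```text
[591.40414118  92.47648108 199.99910748] [1.79987064e+02 1.70962740e-02 2.85332516e+00] 58.06147718955876
near px 319 216
move m [-0.0001 -0.0015  0.068 ] rot [ 0.01  0.02 -0.1 ] t 40.3
```

View pics/w24.png

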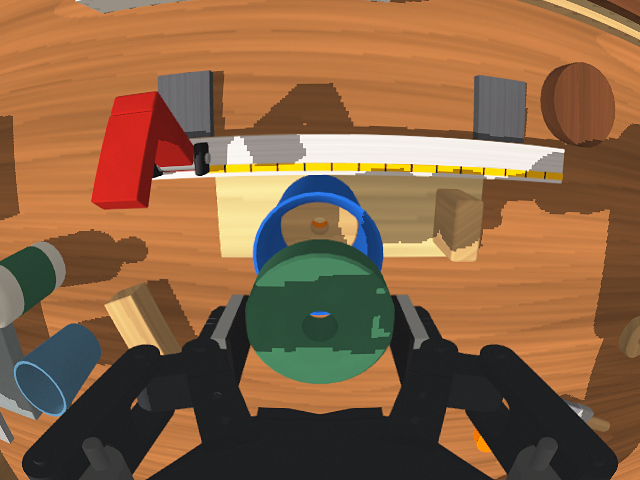

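>>> move_arm --rows '[[[-0.0007,-0.0003,0.02,0,0,0],[-0.0007,-0.0003,0.04,0,0,0],[-0.0007,-0.0003,0.055,0,0,0],[-0.0007,-0.0003,0.062,0,0,0],[-0.0007,-0.0003,0.066,0,0,0],[-0.0007,-0.0003,0.0695,0,0,0],[-0.0007,-0.0003,0.0695,0,0,0],[-0.0007,-0.0003,0.0695,0,0,0]]]'

```text
time: 41.1
tool_pos: [591.2, 94.1, 131.5]
tcp_rot: [180.0, -0.1, 3.0]
ft_force: [0.6, -0.1, -0.0]
finger_gap: 58.1
```

```bash
python3 - <<'E'
from h import *
w=look("w25.png",(591,94));save("w25.png",w["color"][150:430,150:500])
print(sensors.sense()["ft_force"])
E
```

```text
[591.16640415  94.17130013 131.4935941 ] [-1.79997453e+02 -6.90400437e-02  2.95261819e+00] 58.097639853112206
near px 322 239
[ 0.1510751   0.37468143 -1.04387845]
```

View pics/w25.png

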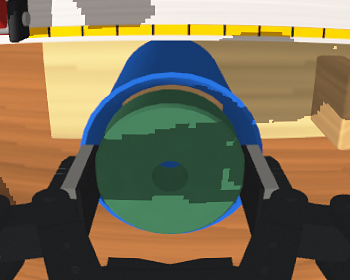

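Centred in the mouth; release.

>>> move_arm --rows '[[[0,0,0,0,0,0],[0,0,0,0,0,0],[0,0,0,0,0,0],[0,0,-0.01,0,0,0],[0,0,-0.03,0,0,0],[0,0,-0.06,0,0,0],[0,0,-0.07,0,0,0],[0,0,-0.07,0,0,0]]]' --grip 0.85

```text
time: 41.95
tool_pos: [592.3, 94.2, 203.6]
tcp_rot: [-180.0, -0.3, 2.9]
ft_force: [0.8, -1.1, -0.0]
finger_gap: 72.4
```

```bash
python3 - <<'E'
from h import *
w=look("w26.png",(591,94));go(442.5,-369,200,-50)
s=viewer.snapshot("top");save("t26.png",cv2.resize(s["color"][120:360,190:530],None,fx=2,fy=2,interpolation=cv2.INTER_CUBIC))
E
```

```text
[591.26075     94.13101081 201.48436008] [-1.79995316e+02 -1.16013427e-01  2.94742227e+00] 72.56346349788805
near px 321 217
move m [-0.1724  0.4549  0.0011] rot [-0.06 -0.11 52.95] t 42.0
```

View pics/w26.png

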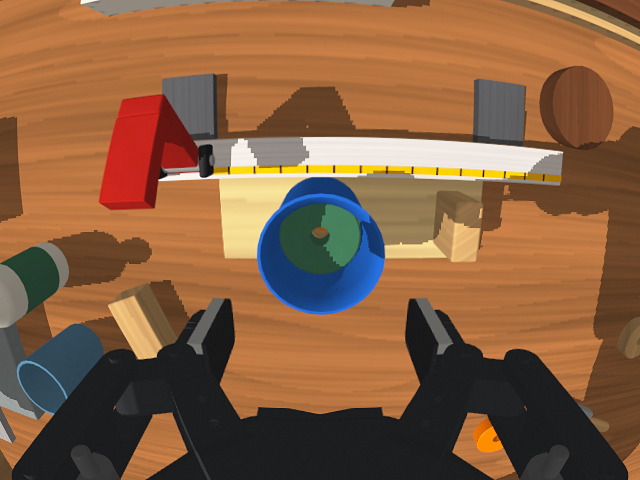

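View pics/t26.png

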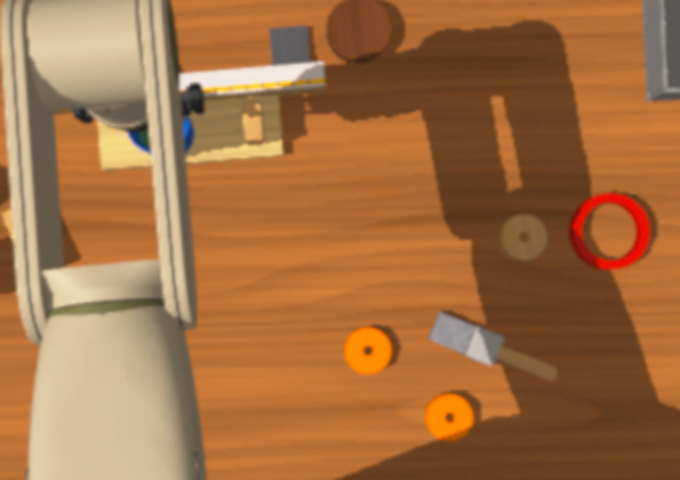

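Green is flat in the tube (bore (320,232)). The last ring (wood) is at top-crop (524,237), near the tape at (610,231), so I'll use a turned grasp.

```bash
python3 - <<'E'
from h import *
s=viewer.snapshot("top");print(onz(s,190+524/2-.25,120+237/2-.25,20),onz(s,190+610/2,120+231/2,24))
go(442.5,-370,200,48)
E
```

```text
[ 441.76307277 -368.49354722   20.        ] [ 445.766929  -479.3928267   24.       ]
move m [-0.1711  0.4558 -0.0005] rot [-4.000e-02  1.100e-01 -4.505e+01] t 42.1
```

>>> move_arm --rows '[[[-0.015,0.04,0,0,0,-4],[-0.033,0.085,0,0,0,-8],[-0.05,0.13,0,0,0,-12],[-0.067,0.175,0,0,0,-17],[-0.084,0.22,0,0,0,-22],[-0.101,0.265,0,0,0,-27],[-0.118,0.31,0,0,0,-32],[-0.135,0.355,0,0,0,-36],[-0.15,0.4,0,0,0,-40],[-0.165,0.435,0,0,0,-43],[-0.1725,0.455,0.001,0,0,-45],[-0.1725,0.455,0.001,0,0,-45],[-0.1725,0.455,0.001,0,0,-45],[-0.1725,0.455,0.001,0,0,-45]]]' --grip 1

```text
time: 43.5
tool_pos: [441.9, -368.0, 198.7]
tcp_rot: [-179.9, -0.0, 48.0]
ft_force: [0.9, -0.4, -0.2]
finger_gap: 85.1
```

```bash
python3 - <<'E'
from h import *
w=look("w27.png",(442,-369))
E
```

```text
[ 442.1087153 -367.8974913  199.0361221] [-1.79933039e+02 -2.04658786e-02  4.79989713e+01] 85.60478362000863
near px 322 218
```

View pics/w27.png

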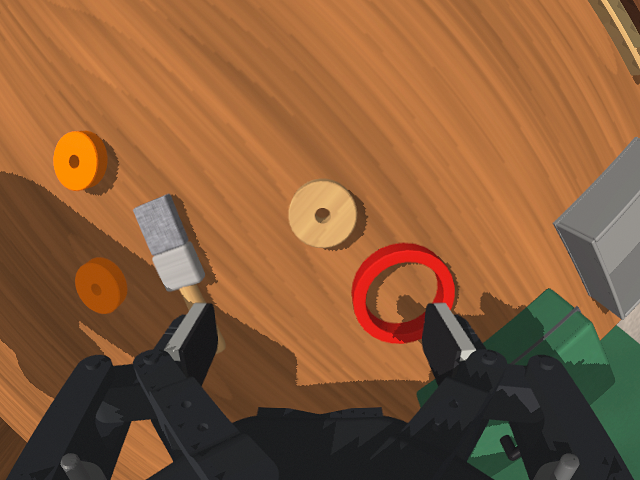

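Ring bore at (322,215), tape clear of the right finger's path. Descend.

>>> move_arm --rows '[[[0.0009,-0.0005,0.04,0,0,0],[0.0009,-0.0005,0.085,0,0,0],[0.0009,-0.0005,0.13,0,0,0],[0.0009,-0.0005,0.165,0,0,0],[0.0009,-0.0005,0.185,0,0,0],[0.0009,-0.0005,0.1905,0,0,0],[0.0009,-0.0005,0.1905,0,0,0],[0.0009,-0.0005,0.1905,0,0,0]]]'

```text
time: 44.35
tool_pos: [443.2, -368.7, 10.9]
tcp_rot: [179.9, 0.0, 48.0]
ft_force: [0.6, 0.3, 1.1]
finger_gap: 85.5
```

>>> move_arm --rows '[[[0,0,0,0,0,0],[0,0,0,0,0,0],[0,0,0,0,0,0],[0,0,0,0,0,0],[0,0,0,0,0,0]]]' --grip 0.55 --newtons 40

```text
time: 44.85
tool_pos: [443.1, -369.1, 11.2]
tcp_rot: [179.8, -0.0, 47.9]
ft_force: [-0.8, 1.3, 7.6]
finger_gap: 58.2
```

>>> move_arm --rows '[[[0,0,-0.02,0,0,0],[0,0,-0.06,0,0,0],[0,0,-0.11,0,0,0],[0,0,-0.16,0,0,0],[0,0,-0.19,0,0,0],[0,0,-0.19,0,0,0],[0,0,-0.19,0,0,0]]]'

```text
time: 45.55
tool_pos: [442.5, -368.8, 200.7]
tcp_rot: [179.8, 0.0, 47.9]
ft_force: [-0.4, 0.6, -0.2]
finger_gap: 58.4
```

```bash
python3 - <<'E'
from h import *
w=look("w28.png",(442,-369))
go(591.2,94,200,FY)
E
```

```text
[ 441.80153142 -368.02918329  198.89124037] [-1.79990332e+02 -6.88349536e-04  4.79405840e+01] 58.27686432774507
near px 320 217
move m [ 0.4431 -0.1986 -0.0011] rot [-1.000e-02  0.000e+00  4.499e+01] t 45.6
```

View pics/w28.png

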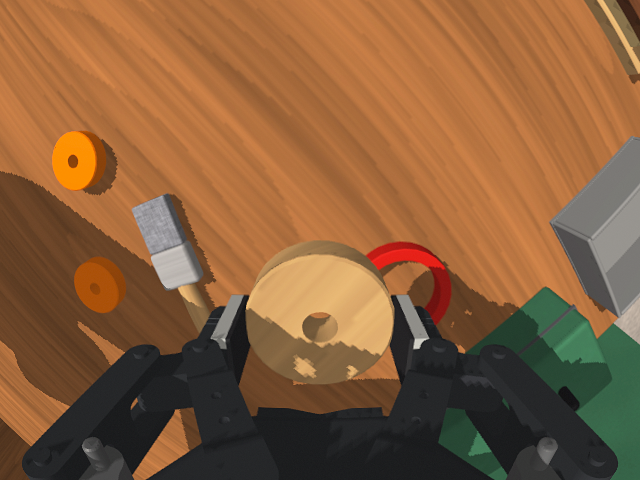

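Last ring held level, bore at (320,326). Carry to the tube, turning back.

>>> move_arm --rows '[[[0.03,-0.013,-0.001,0,0,3],[0.065,-0.029,-0.001,0,0,7],[0.1,-0.045,-0.001,0,0,11],[0.14,-0.063,-0.001,0,0,15],[0.18,-0.081,-0.001,0,0,19],[0.22,-0.099,-0.001,0,0,23],[0.26,-0.117,-0.001,0,0,27],[0.3,-0.134,-0.001,0,0,31],[0.34,-0.152,-0.001,0,0,35],[0.38,-0.17,-0.001,0,0,39],[0.41,-0.184,-0.001,0,0,42],[0.43,-0.193,-0.001,0,0,44],[0.4431,-0.1986,-0.001,0,0,45],[0.4431,-0.1986,-0.001,0,0,45],[0.4431,-0.1986,-0.001,0,0,45],[0.4431,-0.1986,-0.001,0,0,45]]]'

```text
time: 47.2
tool_pos: [590.7, 92.9, 199.2]
tcp_rot: [180.0, 0.1, 2.9]
ft_force: [0.3, 0.3, -0.6]
finger_gap: 58.4
```

```bash
python3 - <<'E'
from h import *
w=look("w29.png",(591,94))
go(591.2,94,132,FY)
E
```

```text
[590.90904806  92.79023137 199.58023733] [1.79983416e+02 6.35709926e-02 2.90498516e+00] 57.88484811174459
near px 320 215
move m [ 0.0004 -0.0012  0.0676] rot [ 0.02  0.06 -0.05] t 47.25
```

View pics/w29.png

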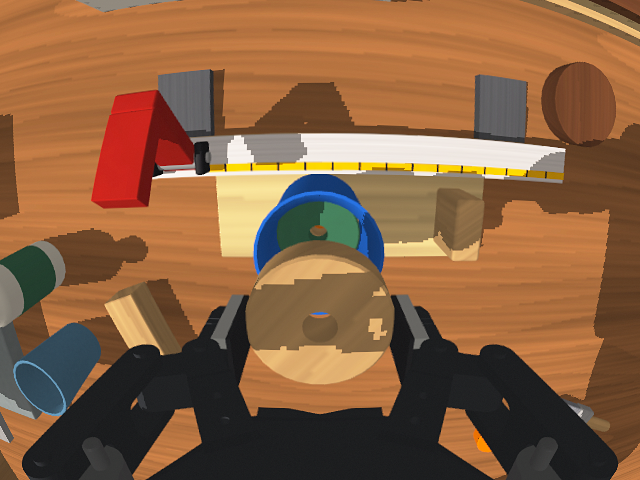

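>>> move_arm --rows '[[[-0.0006,-0.0001,0.02,0,0,0],[-0.0006,-0.0001,0.04,0,0,0],[-0.0006,-0.0001,0.055,0,0,0],[-0.0006,-0.0001,0.062,0,0,0],[-0.0006,-0.0001,0.066,0,0,0],[-0.0006,-0.0001,0.0695,0,0,0],[-0.0006,-0.0001,0.0695,0,0,0],[-0.0006,-0.0001,0.0695,0,0,0]]]'

```text
time: 48.05
tool_pos: [591.3, 94.0, 131.5]
tcp_rot: [-180.0, -0.1, 3.0]
ft_force: [-0.0, 0.8, -0.6]
finger_gap: 58.3
```

```bash
python3 - <<'E'
from h import *
w=look("w30.png",(591,94));save("w30.png",w["color"][150:430,150:500])
print(sensors.sense()["ft_force"])
E
```

```text
[591.25732897  93.99466995 131.53033832] [-1.79997722e+02 -7.04578328e-02  2.95052557e+00] 58.045327057119295
near px 322 239
[ 0.33987837 -0.01160261 -0.85623882]
```

View pics/w30.png

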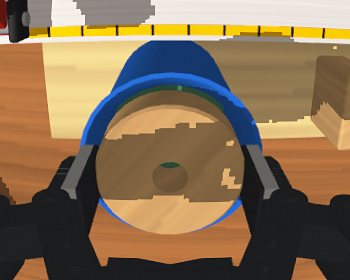

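Centred; release and rise.

>>> move_arm --rows '[[[0,0,0,0,0,0],[0,0,0,0,0,0],[0,0,0,0,0,0],[0,0,-0.01,0,0,0],[0,0,-0.03,0,0,0],[0,0,-0.06,0,0,0],[0,0,-0.07,0,0,0],[0,0,-0.07,0,0,0]]]' --grip 0.85

```text
time: 48.9
tool_pos: [592.4, 94.1, 203.6]
tcp_rot: [-180.0, -0.3, 3.0]
ft_force: [0.7, 0.3, -0.2]
finger_gap: 72.6
```

```bash
python3 - <<'E'
from h import *
w=look("w31.png",(591,94));go(450,-250,260,FY)
E
```

```text
[591.30824175  94.00050887 201.4397187 ] [-1.79996339e+02 -1.10562235e-01  2.95234175e+00] 72.75259324735987
near px 321 217
move m [-0.1587  0.3363 -0.0589] rot [-0.   -0.11  0.  ] t 48.95
```

View pics/w31.png

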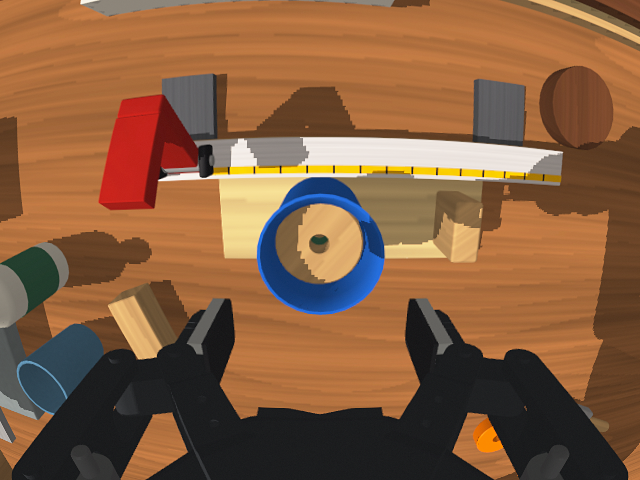

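The fourth ring is in the tube (bore (319,241)), flat. Back the arm away and check from the fixed cameras.

>>> move_arm --rows '[[[-0.01,0.02,-0.04,0,0,0],[-0.03,0.06,-0.059,0,0,0],[-0.05,0.105,-0.059,0,0,0],[-0.07,0.15,-0.059,0,0,0],[-0.09,0.195,-0.059,0,0,0],[-0.11,0.24,-0.059,0,0,0],[-0.13,0.28,-0.059,0,0,0],[-0.15,0.32,-0.059,0,0,0],[-0.1587,0.3363,-0.059,0,0,0],[-0.1587,0.3363,-0.059,0,0,0],[-0.1587,0.3363,-0.059,0,0,0],[-0.1587,0.3363,-0.059,0,0,0]]]'

```text
time: 50.15
tool_pos: [449.7, -249.0, 258.8]
tcp_rot: [-179.9, 0.1, 3.0]
ft_force: [0.8, 0.8, 0.3]
finger_gap: 72.4
```

```bash
python3 - <<'E'
from h import *
s=viewer.snapshot("top");save("t32.png",cv2.resize(s["color"][120:240,190:350],None,fx=5,fy=5,interpolation=cv2.INTER_CUBIC))
s=viewer.snapshot("side");save("s32.png",s["color"])
E
```

```text
(no output)
```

View pics/t32.png

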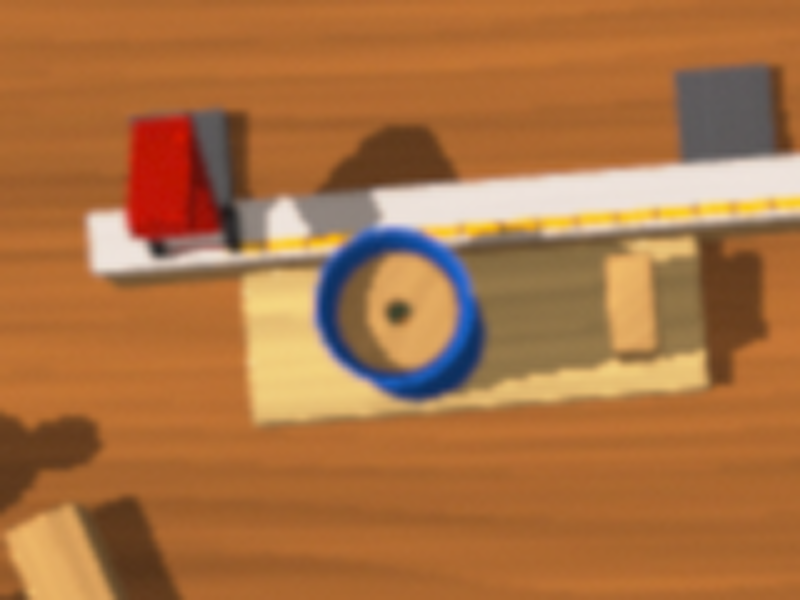

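View pics/s32.png

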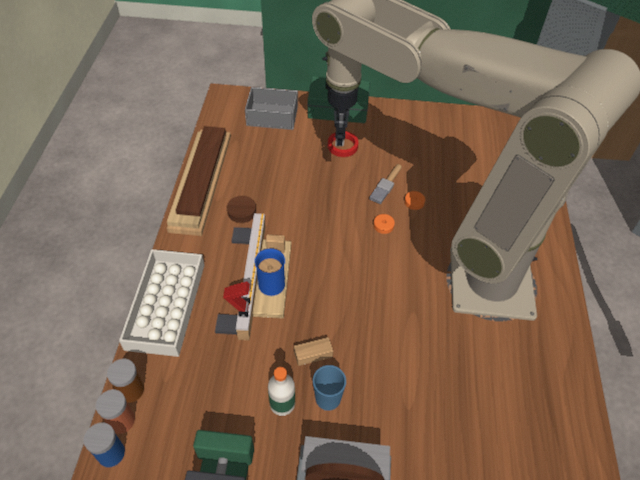

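The side view shows everything in order, but there's a light patch inside the tape roll at (345,145). I'll zoom in there and measure the board corners.

```bash
python3 - <<'E'
from h import *
s=viewer.snapshot("side");save("s33.png",cv2.resize(s["color"][120:250,290:440],None,fx=5,fy=5,interpolation=cv2.INTER_CUBIC))
t=viewer.snapshot("top");a=np.radians(FY)
for u,v in [(255,424),(708,385),(698,240),(243,280)]:
    p=onz(t,190+u/5-.5,120+v/5-.5,20)[:2]-O;print((p@[np.cos(a),np.sin(a)]).round(1),(p@[-np.sin(a),np.cos(a)]).round(1))
p=onz(t,190+398/5-.5,120+312/5-.5,100)[:2];print("top ring bore",p,F(-40,-90)[:2])
w=viewer.snapshot("wrist");save("w33.png",w["color"])
E
```

```text
-79.3 -1.6
-77.8 -240.5
-1.2 -241.2
-2.9 -0.7
top ring bore [591.32922362  94.98808902] [589.68480905  94.56068693]
```

View pics/s33.png

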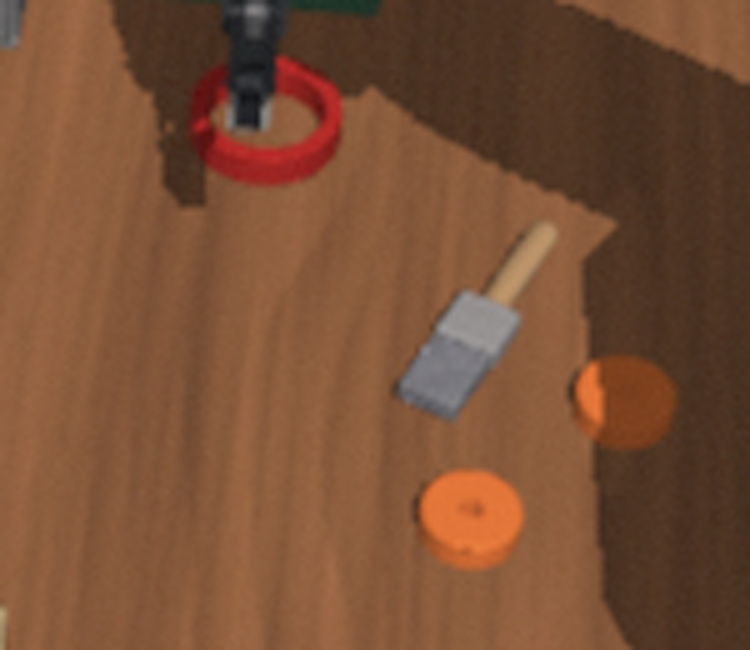

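View pics/w33.png

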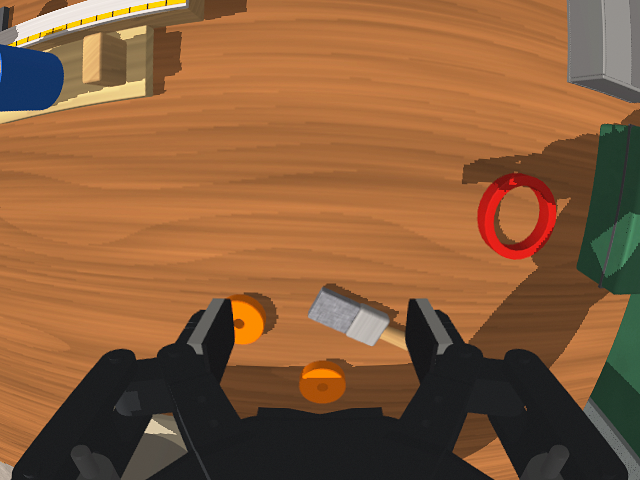

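The light patch is just bench showing inside the tape. Only the two orange look-alikes and the bystanders remain. Handing in.

```bash
python3 - <<'E'
from bench import hand_in
print(hand_in())
E
```

```text
the job is handed in; nothing more can be done
None
```

I flipped the stop down, then slid the board against the fence and on to the stop. The push force rose to about 30 N at each contact. I then flipped the stop fully up and dropped the four rings that were there (orange, wood, green, wood) into the tube. No yellow ring was on the bench. I took the orange disc farthest from the base as ring5 and left the two nearer ones where they were. The job was handed in at about 50 s of the 210 s, and hand-in gives no verdict.

**Last checks:**
- **Stop:** it is leaning on its rest, looking just as it did at the start.
- **Board:** the top view put its corners within about 1–3 mm of the gauged place, with its ends at y about −1 and −241 mm. That is close to the camera calibration of about 2 mm, so I can't say more exactly.
- **Rings:** all four are in one column. The top one lies flat, with its bore about 2 mm from the predicted tube axis, which is also near the calibration error.
- **Bystanders:** none looked moved, and the gripper was clear of everything.

No check failed. The only disagreement was that the wrist view placed the tube mouth about 3 mm farther along x than the fixed cameras did. I released the rings in between, nearer the fixed cameras' value, and every one dropped cleanly.

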